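# Mark a batch of mounted specimens on the hand-lever press

### The arm

A 7-joint arm with a two-finger parallel gripper is mounted at the origin on a cart in front of the work surface, level with it; the furniture and walls round the work are solid. World frame = base frame: x ahead of the robot, y to its left, z up, the work surface at z = 0. Lengths are in m, angles in degrees, forces in N, time in s.
With the tool pointing down it reaches from about 0.4 to 0.85 m from the base axis. Payload 6.9 kg.
Tool frame: the origin (TCP) lies at the very end of the fingers, on their centre line; the grasp point (between the pads) lies 19 mm behind it; z points along the fingers, y is the direction in which the jaws open and shut (so a half turn about z gives the same grasp; the last joint's range is limited). The gripper opens to 85 mm and grips with 20 to 120 N. Pads are 22 mm wide; open, the fingers measure 114 mm over their backs; the gripper's body (76 mm by 85 mm) begins 54 mm behind the grasp point. The pads swing forward as they close: fully open they stand 13 mm farther back than shut.
Start: joints at [78.065, 29.078, -13.613, 85.955, 7.202, 65.827, -8.869], TCP at [0.193, -0.594, 0.231] pointing down, gripper open.
Joint ranges: [-176.47, 176.47], [-13.61, 117.27], [-81.72, 77.17], [0.22, 143.17], [-87.28, 267.28], [10, 112.55], [-165.47, 165.47]. Speed limits (degrees/s): [136.94, 136.94, 180, 180, 180, 180, 180].

### API

Orientations are given as [roll, pitch, yaw] about the fixed x, y, z axes, in that order (R = Rz(yaw) Ry(pitch) Rx(roll)).
In Python, from workcell import bot gives the robot as it stands.
- The arm moves only by the tool drive_tool, never from a script. Its arguments are lists of equal length, an entry for each row: "angular": the turn, a rotation vector about the tool's x, y, z in rad, a list of three; "travel": the shift along the tool's x, y, z in cm, a list of three; "grip": the finger opening in cm, from 0 to 8.54. A call has 1 to 20 rows; each row is the pose to reach, as a shift and turn from the pose commanded when the call began, along the tool's axes at that moment; what a row does not reach only later rows make up. A row lasts 1/8 s, in which the tool goes at most 62.5 mm and 10.7 degrees, less where a joint would pass 70% of its speed; a pose out of reach is approached as far as the arm can. A call with a gripper value outside its range is refused whole. The fingers move at their own pace and stop on an object; "grip_force" is the grip in N (left out, the last holds). Time passes only in rows, so rows that repeat a pose let the fingers close. It gives the time, the measured TCP pose, the force and the opening at its end, in the units of the state.
- bot.sense(): the state, without advancing time (a new reading comes with each control period).
- bot.grab_frame(name): name is "scene" or "side" or "wrist"; returns (picture, depth): 384x512x3 uint8, red, green, blue; 384x512 float32, m along the optical axis (not along the pixel's ray), 0 where there is no reading.
- bot.get_calibration(name): a dict with "camera_matrix" (3x3 intrinsics, pixels), "extrinsics" (4x4, takes a point from world to camera coordinates). Camera axes: x right, y down, z forward; pixel columns grow to the right and rows downward; lengths in m; the calibration is good to about 2 mm. A picture is of the moment at which its call begins: read the wrist's pose just before it. get_calibration takes no time and is no camera call; for the wrist camera it gives the pose at the moment of the call.
- bot.hand_in(): hands the job in, once; it reports no verdict.
The state is a dict: "time": time; "joints": joint angles; "qd": joint speeds; "tau": joint torques, N m; "tcp_pos": TCP position; "tcp_rot": TCP orientation; "ft_force": force on the tool from outside, world axes, zero at the start; "torque": the same for the moment, N m; "opening": finger opening in m.
Only numpy, scipy, OpenCV 4.12 (cv2) and the standard library are available. Lean on these libraries where they do the work, as an engineer would, in place of code of your own. Each camera call takes 0.05 s, during which the arm holds its last target. There are 200 camera calls.

### The job

Move all the round specimen mounts from the pocket tray onto the press, one to a seat, each lying level on its three balls; then pull the sprung press lever down as far as it goes, hold it down for a second and ease it slowly back up to rest without letting it fly back. Then put every mount back upright in a tray pocket, fully down, one to a pocket; leave the loupe, the timer and the jar where they stand.

Things in the scene. Friction and masses are not known exactly. Their poses are not given: they have to be found in the camera images.
- mount0: A plain round specimen mount, a cylinder 30 mm in diameter and 18 mm tall, about 22 g; all are alike in size and may use any seat or pocket. Origin: centre of its underside, z up its axis. It starts in a pocket of the tray. Some starts have only three mounts: the missing one reads None.
- mount1: A plain round specimen mount, a cylinder 30 mm in diameter and 18 mm tall, about 22 g; all are alike in size and may use any seat or pocket. Origin: centre of its underside, z up its axis. It starts in a pocket of the tray. Some starts have only three mounts: the missing one reads None.
- mount2: A plain round specimen mount, a cylinder 30 mm in diameter and 18 mm tall, about 22 g; all are alike in size and may use any seat or pocket. Origin: centre of its underside, z up its axis. It starts in a pocket of the tray. Some starts have only three mounts: the missing one reads None.
- mount3: A plain round specimen mount, a cylinder 30 mm in diameter and 18 mm tall, about 22 g; all are alike in size and may use any seat or pocket. Origin: centre of its underside, z up its axis. It starts in a pocket of the tray. Some starts have only three mounts: the missing one reads None.
- press: Fixed hand-lever marking press: grey base plate 190 x 250 x 10 mm carrying a row of four seats, with a sprung U-shaped lever hinged at its rear. Origin: on the worktop under the middle of the row of seats; its x points from the seats to the hinge (away from the handle side), its y runs along the row and parallel to the hinge, z up. The base spans x -40 to 150 mm and y -125 to 125 mm.
- seat0 (a point): Centre of a seat of the press, at the height of its ball tops (16 mm above the worktop): three steel balls on a 10.5 mm radius carry the underside of a mount, and three round-topped pins, rising 5 mm above the ball tops, stand round it with 2 mm of play. Seats are 50 mm apart along the press's y; axes as the press.
- seat1 (a point): Centre of a seat of the press, at the height of its ball tops (16 mm above the worktop): three steel balls on a 10.5 mm radius carry the underside of a mount, and three round-topped pins, rising 5 mm above the ball tops, stand round it with 2 mm of play. Seats are 50 mm apart along the press's y; axes as the press.
- seat2 (a point): Centre of a seat of the press, at the height of its ball tops (16 mm above the worktop): three steel balls on a 10.5 mm radius carry the underside of a mount, and three round-topped pins, rising 5 mm above the ball tops, stand round it with 2 mm of play. Seats are 50 mm apart along the press's y; axes as the press.
- seat3 (a point): Centre of a seat of the press, at the height of its ball tops (16 mm above the worktop): three steel balls on a 10.5 mm radius carry the underside of a mount, and three round-topped pins, rising 5 mm above the ball tops, stand round it with 2 mm of play. Seats are 50 mm apart along the press's y; axes as the press.
- press_lever (a joint): Angle of the press lever in rad: 0 at rest (standing up, leaning 15 degrees back from the vertical), growing to 1.83 when pulled fully down, where its arms lie level and meet the stop. A spring drives it back: about 1 N at the handle when leaving rest, rising to 4 to 6 N near the bottom, plus about 2 N for each mount in the last few mm, as the four sprung punches on its cross bar (120 mm from the hinge) press on the mounts. If let go it flies back.
- handle (a point): Middle of the lever's black handle, a round bar 16 mm in diameter and about 190 mm long, parallel to the press's y, held by an arm at each end, free all round in the middle. It lies 190 mm from the hinge: about 239 mm above the worktop and 49 mm behind the hinge at rest, 55 mm above the worktop and 70 mm in front of the seat row when fully down. The cross bar with the punches is 70 mm nearer the hinge. The point turns with the lever.
- hinge (a point): Middle of the lever's hinge axis, 120 mm behind the seat row and 55 mm above the worktop; the axis is the press's y.
- tray: Fixed grey pocket tray, 200 x 64 x 13 mm, with a row of four square pockets along its x. Origin: centre of its underside; z up.
- pocket0 (a point): Centre of the floor of a tray pocket, 5 mm above the worktop; the pocket is 35 mm square and 8 mm deep, so a mount standing in it rises 10 mm above the tray. Pockets are 48 mm apart along the tray's x.
- pocket1 (a point): Centre of the floor of a tray pocket, 5 mm above the worktop; the pocket is 35 mm square and 8 mm deep, so a mount standing in it rises 10 mm above the tray. Pockets are 48 mm apart along the tray's x.
- pocket2 (a point): Centre of the floor of a tray pocket, 5 mm above the worktop; the pocket is 35 mm square and 8 mm deep, so a mount standing in it rises 10 mm above the tray. Pockets are 48 mm apart along the tray's x.
- pocket3 (a point): Centre of the floor of a tray pocket, 5 mm above the worktop; the pocket is 35 mm square and 8 mm deep, so a mount standing in it rises 10 mm above the tray. Pockets are 48 mm apart along the tray's x.
- loupe: Black stand loupe, 37 mm wide, 40 mm high, standing loose; leave it alone. Origin: centre of its underside.
- timer: Small lab timer, 60 x 66 x 23 mm, lying loose; leave it alone. Origin: centre of its underside.
- alumina_jar: Squat jar, 66 mm in diameter and 75 mm high, standing loose; leave it alone. Origin: centre of its underside.

How it is judged (in metres and radians):
On the way, in this order (a step that is already met when the one before it is completed fails the run):
1. every mount lies level on a press seat with the lever up (((horizontal distance between mount0 and seat0 below 0.005 m and z of mount0 in the frame of seat0 between -0.003 and 0.002 m and angle between mount0's own z axis and vertical below 0.06 rad) or (horizontal distance between mount0 and seat1 below 0.005 m and z of mount0 in the frame of seat1 between -0.003 and 0.002 m and angle between mount0's own z axis and vertical below 0.06 rad) or (horizontal distance between mount0 and seat2 below 0.005 m and z of mount0 in the frame of seat2 between -0.003 and 0.002 m and angle between mount0's own z axis and vertical below 0.06 rad) or (horizontal distance between mount0 and seat3 below 0.005 m and z of mount0 in the frame of seat3 between -0.003 and 0.002 m and angle between mount0's own z axis and vertical below 0.06 rad)) and ((horizontal distance between mount1 and seat0 below 0.005 m and z of mount1 in the frame of seat0 between -0.003 and 0.002 m and angle between mount1's own z axis and vertical below 0.06 rad) or (horizontal distance between mount1 and seat1 below 0.005 m and z of mount1 in the frame of seat1 between -0.003 and 0.002 m and angle between mount1's own z axis and vertical below 0.06 rad) or (horizontal distance between mount1 and seat2 below 0.005 m and z of mount1 in the frame of seat2 between -0.003 and 0.002 m and angle between mount1's own z axis and vertical below 0.06 rad) or (horizontal distance between mount1 and seat3 below 0.005 m and z of mount1 in the frame of seat3 between -0.003 and 0.002 m and angle between mount1's own z axis and vertical below 0.06 rad)) and ((horizontal distance between mount2 and seat0 below 0.005 m and z of mount2 in the frame of seat0 between -0.003 and 0.002 m and angle between mount2's own z axis and vertical below 0.06 rad) or (horizontal distance between mount2 and seat1 below 0.005 m and z of mount2 in the frame of seat1 between -0.003 and 0.002 m and angle between mount2's own z axis and vertical below 0.06 rad) or (horizontal distance between mount2 and seat2 below 0.005 m and z of mount2 in the frame of seat2 between -0.003 and 0.002 m and angle between mount2's own z axis and vertical below 0.06 rad) or (horizontal distance between mount2 and seat3 below 0.005 m and z of mount2 in the frame of seat3 between -0.003 and 0.002 m and angle between mount2's own z axis and vertical below 0.06 rad)) and ((horizontal distance between mount3 and seat0 below 0.005 m and z of mount3 in the frame of seat0 between -0.003 and 0.002 m and angle between mount3's own z axis and vertical below 0.06 rad) or (horizontal distance between mount3 and seat1 below 0.005 m and z of mount3 in the frame of seat1 between -0.003 and 0.002 m and angle between mount3's own z axis and vertical below 0.06 rad) or (horizontal distance between mount3 and seat2 below 0.005 m and z of mount3 in the frame of seat2 between -0.003 and 0.002 m and angle between mount3's own z axis and vertical below 0.06 rad) or (horizontal distance between mount3 and seat3 below 0.005 m and z of mount3 in the frame of seat3 between -0.003 and 0.002 m and angle between mount3's own z axis and vertical below 0.06 rad)) and linear speed of each of mount0, mount1, mount2, mount3 below 0.02 m/s and value of joint press_lever below 0.15 rad), for 0.2 s.
2. the lever is held fully down, a punch pressing on every mount (value of joint press_lever above 1.8 rad and ((horizontal distance between mount0 and seat0 below 0.005 m and z of mount0 in the frame of seat0 between -0.003 and 0.002 m and angle between mount0's own z axis and vertical below 0.06 rad) or (horizontal distance between mount0 and seat1 below 0.005 m and z of mount0 in the frame of seat1 between -0.003 and 0.002 m and angle between mount0's own z axis and vertical below 0.06 rad) or (horizontal distance between mount0 and seat2 below 0.005 m and z of mount0 in the frame of seat2 between -0.003 and 0.002 m and angle between mount0's own z axis and vertical below 0.06 rad) or (horizontal distance between mount0 and seat3 below 0.005 m and z of mount0 in the frame of seat3 between -0.003 and 0.002 m and angle between mount0's own z axis and vertical below 0.06 rad)) and ((horizontal distance between mount1 and seat0 below 0.005 m and z of mount1 in the frame of seat0 between -0.003 and 0.002 m and angle between mount1's own z axis and vertical below 0.06 rad) or (horizontal distance between mount1 and seat1 below 0.005 m and z of mount1 in the frame of seat1 between -0.003 and 0.002 m and angle between mount1's own z axis and vertical below 0.06 rad) or (horizontal distance between mount1 and seat2 below 0.005 m and z of mount1 in the frame of seat2 between -0.003 and 0.002 m and angle between mount1's own z axis and vertical below 0.06 rad) or (horizontal distance between mount1 and seat3 below 0.005 m and z of mount1 in the frame of seat3 between -0.003 and 0.002 m and angle between mount1's own z axis and vertical below 0.06 rad)) and ((horizontal distance between mount2 and seat0 below 0.005 m and z of mount2 in the frame of seat0 between -0.003 and 0.002 m and angle between mount2's own z axis and vertical below 0.06 rad) or (horizontal distance between mount2 and seat1 below 0.005 m and z of mount2 in the frame of seat1 between -0.003 and 0.002 m and angle between mount2's own z axis and vertical below 0.06 rad) or (horizontal distance between mount2 and seat2 below 0.005 m and z of mount2 in the frame of seat2 between -0.003 and 0.002 m and angle between mount2's own z axis and vertical below 0.06 rad) or (horizontal distance between mount2 and seat3 below 0.005 m and z of mount2 in the frame of seat3 between -0.003 and 0.002 m and angle between mount2's own z axis and vertical below 0.06 rad)) and ((horizontal distance between mount3 and seat0 below 0.005 m and z of mount3 in the frame of seat0 between -0.003 and 0.002 m and angle between mount3's own z axis and vertical below 0.06 rad) or (horizontal distance between mount3 and seat1 below 0.005 m and z of mount3 in the frame of seat1 between -0.003 and 0.002 m and angle between mount3's own z axis and vertical below 0.06 rad) or (horizontal distance between mount3 and seat2 below 0.005 m and z of mount3 in the frame of seat2 between -0.003 and 0.002 m and angle between mount3's own z axis and vertical below 0.06 rad) or (horizontal distance between mount3 and seat3 below 0.005 m and z of mount3 in the frame of seat3 between -0.003 and 0.002 m and angle between mount3's own z axis and vertical below 0.06 rad)) and contact force between each of mount0, mount1, mount2, mount3 and press_lever above 1 N), for 0.5 s.
3. the lever is back at rest (value of joint press_lever below 0.08 rad), for 0.2 s.
At the end, for the whole second after the job is handed in: Every mount stands at rest in a tray pocket, within 7 mm of the pocket's centre, its underside within 2 mm of the floor and tilted less than 0.12 rad, and the lever is within 0.08 rad of rest (((horizontal distance between mount0 and pocket0 below 0.007 m and z of mount0 in the frame of pocket0 below 0.002 m) or (horizontal distance between mount0 and pocket1 below 0.007 m and z of mount0 in the frame of pocket1 below 0.002 m) or (horizontal distance between mount0 and pocket2 below 0.007 m and z of mount0 in the frame of pocket2 below 0.002 m) or (horizontal distance between mount0 and pocket3 below 0.007 m and z of mount0 in the frame of pocket3 below 0.002 m)) and ((horizontal distance between mount1 and pocket0 below 0.007 m and z of mount1 in the frame of pocket0 below 0.002 m) or (horizontal distance between mount1 and pocket1 below 0.007 m and z of mount1 in the frame of pocket1 below 0.002 m) or (horizontal distance between mount1 and pocket2 below 0.007 m and z of mount1 in the frame of pocket2 below 0.002 m) or (horizontal distance between mount1 and pocket3 below 0.007 m and z of mount1 in the frame of pocket3 below 0.002 m)) and ((horizontal distance between mount2 and pocket0 below 0.007 m and z of mount2 in the frame of pocket0 below 0.002 m) or (horizontal distance between mount2 and pocket1 below 0.007 m and z of mount2 in the frame of pocket1 below 0.002 m) or (horizontal distance between mount2 and pocket2 below 0.007 m and z of mount2 in the frame of pocket2 below 0.002 m) or (horizontal distance between mount2 and pocket3 below 0.007 m and z of mount2 in the frame of pocket3 below 0.002 m)) and ((horizontal distance between mount3 and pocket0 below 0.007 m and z of mount3 in the frame of pocket0 below 0.002 m) or (horizontal distance between mount3 and pocket1 below 0.007 m and z of mount3 in the frame of pocket1 below 0.002 m) or (horizontal distance between mount3 and pocket2 below 0.007 m and z of mount3 in the frame of pocket2 below 0.002 m) or (horizontal distance between mount3 and pocket3 below 0.007 m and z of mount3 in the frame of pocket3 below 0.002 m)) and angle between each of mount0, mount1, mount2, mount3's own z axis and vertical below 0.12 rad and linear speed of each of mount0, mount1, mount2, mount3 below 0.02 m/s and value of joint press_lever below 0.08 rad); the robot touches nothing.
It fails at once if the lever flies back (faster than 2.5 rad/s) (velocity of joint press_lever below -2.5 rad/s).
It fails at once if the loupe is moved more than 30 mm (distance of loupe from where it was at the start of the episode above 0.03 m).
It fails at once if the timer is moved more than 30 mm (distance of timer from where it was at the start of the episode above 0.03 m).
It fails at once if the alumina jar is moved more than 30 mm (distance of alumina_jar from where it was at the start of the episode above 0.03 m).
Of mount0, mount1, mount2, mount3 only 3 to 4 are there at a start; the rules pass over those that are not, and their reading is None.
At some moment in a run one of mount0, mount1, mount2, mount3 may be knocked a few centimetres aside while the robot is not near it.
It also fails if it takes over 210 s, if anything falls off the work surface, if the arm or the gripper's body presses on something with over 40 N, if the wrist force passes 120 N, or if a joint passes its speed limit or range.

## Working session

There is one attempt and no reset: what is moved stays moved. The work goes in short steps, Python scripts to look and compute and a tool call to move; the robot and the scene stay as the last step left them, time stands still between calls to the robot, and variables do not carry over. Pictures are saved under pics/ and viewed, about 12 in all and at most 16, crops included, and the job is handed in when it is done.

Besides the shell and the picture viewer there is one more tool, called after "Emit:" by a JSON object that holds its "name" and its "arguments", one argument or row to a line. drive_tool: Moves the arm, as the interface text tells. Its arguments: {"type":"object","properties":{"angular":{"type":"array"},"travel":{"type":"array"},"grip":{"type":"array"},"grip_force":{"type":"number"}},"required":["angular","travel","grip"]}

```bash
mkdir -p pics; ls
cat > h.py <<'E'
import numpy as np, cv2
from workcell import bot
def save(n,f,crop=None,s=1):
    im=f[:,:,::-1]
    if crop: im=im[crop[1]:crop[3],crop[0]:crop[2]]
    cv2.imwrite('pics/'+n+'.png',cv2.resize(im,None,fx=s,fy=s))
def cal(n):
    c=bot.get_calibration(n); return np.array(c['camera_matrix']),np.array(c['extrinsics'])
def ray(K,E,uv,z):
    d=E[:3,:3].T@np.linalg.inv(K)@np.array([uv[0],uv[1],1.]); o=-E[:3,:3].T@E[:3,3]
    return o+d*(z-o[2])/d[2]
def cloud(K,E,D):
    v,u=np.mgrid[:D.shape[0],:D.shape[1]]
    p=np.stack([(u-K[0,2])/K[0,0]*D,(v-K[1,2])/K[1,1]*D,D],-1)
    return (p-E[:3,3])@E[:3,:3]
def proj(K,E,P):
    c=E[:3,:3]@np.array(P)+E[:3,3]; c=K@c; return c[:2]/c[2]
E
python3 - <<'E'
from h import *
print(bot.sense())
a=[]
for n in ['scene','side']:
    K,E=cal(n); f,d=bot.grab_frame(n); a.append(f)
    print(n,K[0,0],K[:2,2],'cam at',-E[:3,:3].T@E[:3,3],'axis',E[2,:3])
    np.savez(n+'0.npz',f=f,d=d,K=K,E=E)
    save(n+'0',f,s=1.5)
E
```

```text
pics
{'time': 0.0, 'joints': array([ 78.06602891,  29.12654471, -13.60893588,  86.0094509 ,
         7.20236735,  65.82649128,  -8.87047575]), 'qd': array([ 0.10885589, -0.01548985,  0.03502696, -0.06174621,  0.16187572,
        0.08498794,  0.0529178 ]), 'tau': array([-9.35633489e-05, -6.20591784e+01, -2.18650706e+00, -2.49652380e+01,
        1.27992325e-02,  1.19700073e-02, -3.63362631e-05]), 'tcp_pos': array([ 0.1926802 , -0.59402491,  0.23041416]), 'tcp_rot': array([-1.79896402e+02,  2.19885760e-03,  1.79785959e+01]), 'ft_force': array([ 0.08189221,  0.10214893, -0.03386993]), 'torque': array([ 4.54701611e-02, -6.62962636e-02, -4.06370952e-05]), 'opening': 0.08562433921206405}
scene 495.64828293532685 [245.48558635 193.7309653 ] cam at [-0.37740966  0.41750519  1.14265762] axis [ 0.65165075 -0.31298455 -0.69093558]
side 402.4372860256766 [252.91960091 188.04028163] cam at [ 0.58675799 -1.0089761   0.98872101] axis [-0.03545416  0.75338722 -0.65662067]
```

View pics/scene0.png

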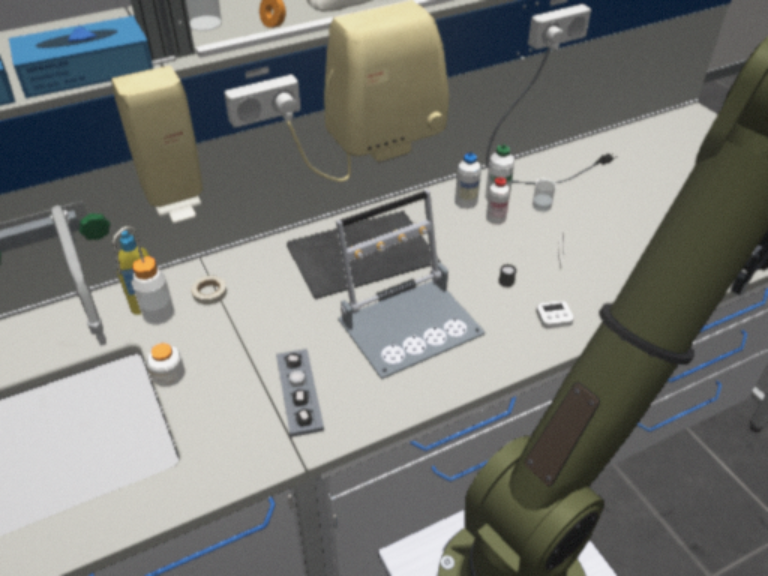

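View pics/side0.png

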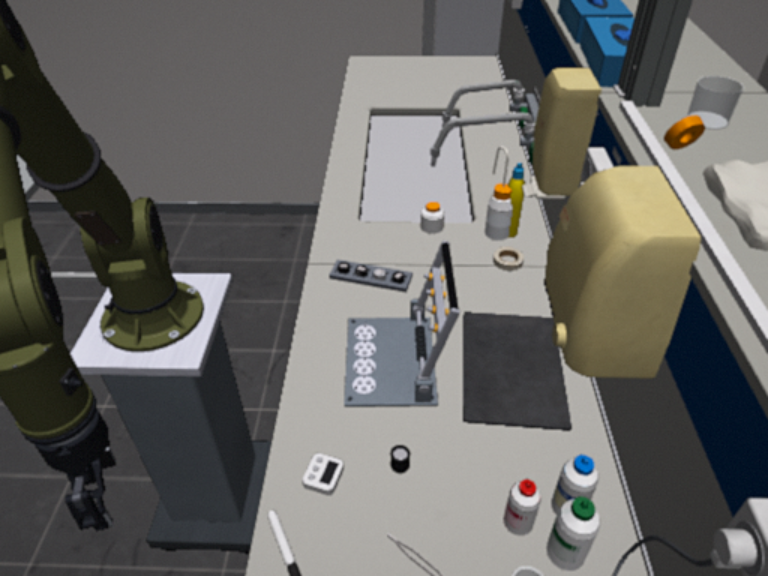

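The scene picture shows the tray near (300,390) with dark and light mount tops at (293,358), (297,377), (300,397) and (304,417). The seats are white rosettes at (392,355) to (455,329), and the lever stands up behind them. The jar is at (164,360), the loupe at (508,274) and the timer at (555,313). The side view agrees. I'll take rough positions next.

Run:
```python
from h import *
S=np.load('scene0.npz');T=np.load('side0.npz')
g=lambda s,uv,z:np.round(ray(s['K'],s['E'],np.array(uv)/1.5,z),3)
for nm,z,a,b in [('m',.023,[(293,358),(297,377),(300,397),(304,417)],[(399,275),(380,271),(362,268),(344,265)]),
 ('seat',.014,[(392,355),(413,346),(434,337),(455,329)],[(365,332),(365,349),(365,366),(364,385)])]:
    for p in a: print(nm,'scene',g(S,p,z))
    for p in b: print(nm,'side',g(T,p,z))
for s in (S,T):
    # white rosettes centroid on base plate
    P=cloud(s['K'],s['E'],s['d']); f=s['f'].astype(int)
    # handle: dark points at z .225-.25
    m=(P[...,2]>.228)&(P[...,2]<.26)&(P[...,0]>.4)&(P[...,0]<.9)&(abs(P[...,1])<.3)
    q=P[m]; print('handle',len(q),q.min(0) if len(q) else '',q.max(0) if len(q) else '',np.median(q,0))
print('jar',g(S,(163,352),.075),'loupe',g(S,(508,268),.04),'timer',g(S,(554,312),.023))
print('plate corners',g(S,(385,372),.01),g(S,(482,330),.01),g(S,(342,323),.01))
save('tray0',S['f'],(170,220,330,300),4.5)
```

```text
m scene [0.573 0.13  0.023]
m scene [0.524 0.142 0.023]
m scene [0.476 0.156 0.023]
m scene [0.429 0.167 0.023]
m side [0.582 0.127 0.023]
m side [0.535 0.141 0.023]
m side [0.489 0.152 0.023]
m side [0.443 0.162 0.023]
seat scene [ 0.497 -0.053  0.014]
seat scene [ 0.499 -0.102  0.014]
seat scene [ 0.501 -0.153  0.014]
seat scene [ 0.501 -0.203  0.014]
seat side [ 0.508 -0.062  0.014]
seat side [ 0.511 -0.114  0.014]
seat side [ 0.514 -0.162  0.014]
seat side [ 0.514 -0.214  0.014]
handle 709 [ 0.65655511 -0.29935484  0.22818179] [0.89988286 0.28523762 0.25995376] [ 0.67875683 -0.09752692  0.244467  ]
handle 339 [ 0.66432877 -0.27028074  0.22829829] [0.89980688 0.26371912 0.25848646] [ 0.67808413 -0.13445898  0.24269644]
jar [0.657 0.361 0.075] loupe [ 0.586 -0.389  0.04 ] timer [ 0.441 -0.408  0.023]
plate corners [ 0.467 -0.021  0.01 ] [ 0.476 -0.253  0.01 ] [ 0.628 -0.002  0.01 ]
```

View pics/tray0.png

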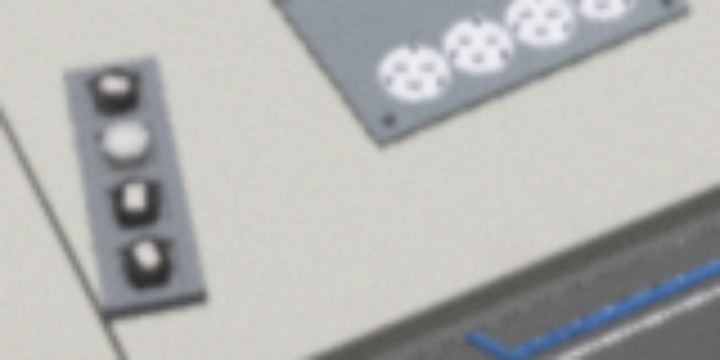

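The crop shows four mounts: three dark ones with glossy highlights and one light one, second from the far end. I'll move over the tray with intermediate waypoints and look from the wrist camera.

```bash
cat >> h.py <<'E'
from scipy.spatial.transform import Rotation as Rn
def plan(wps):
    """wps: list of (xyz, yaw deg, pitch deg about tool y) tool-down -> travel cm, rotvec in current tool axes"""
    s=bot.sense(); R0=Rn.from_euler('xyz',s['tcp_rot'],degrees=True)
    print('tcp',np.round(s['tcp_pos'],4),'rot',np.round(s['tcp_rot'],2),'j',np.round(s['joints'],0),'t',round(s['time'],2),'F',np.round(s['ft_force'],1),'op',round(s['opening'],4))
    for w in wps:
        R=Rn.from_euler('xyz',[180,0,w[1]],degrees=True)*Rn.from_euler('y',w[2] if len(w)>2 else 0,degrees=True)
        print(' travel',(R0.inv().apply(np.array(w[0])-s['tcp_pos'])*100).round(2).tolist(),'ang',(R0.inv()*R).as_rotvec().round(3).tolist())
E
python3 - <<'E'
from h import *
plan([((.193,-.594,.33),18),((.42,-.35,.34),0),((.50,-.10,.34),-10),((.50,.15,.28),-14.4)])
K,E=cal('wrist'); s=bot.sense(); R=Rn.from_euler('xyz',s['tcp_rot'],degrees=True)
print('cam in tool',R.inv().apply(-E[:3,:3].T@E[:3,3]-s['tcp_pos']),'axis',R.inv().apply(E[2,:3]),K[0,0])
E
```

```text
tcp [ 0.1927 -0.5941  0.2305] rot [-179.91    0.     17.98] j [ 78.  29. -14.  86.   7.  66.  -9.] t 0.1 F [-0.1  0.8 -0.1] op 0.0855
 travel [0.03, -0.01, -9.95] ang [-0.002, 0.0, -0.0]
 travel [29.15, -16.21, -10.92] ang [-0.002, 0.0, 0.314]
 travel [44.48, -37.52, -10.89] ang [-0.002, 0.0, 0.488]
 travel [52.2, -61.29, -4.85] ang [-0.002, 0.0, 0.565]
cam in tool [ 0.06617705  0.00032668 -0.14210369] axis [-2.63429378e-01  1.87898264e-04  9.64678665e-01] 329.4986841367783
```

Emit:
{"name": "drive_tool", "arguments": {
  "angular": [
    [0,0,0],
    [0,0,0],
    [0,0,0.1],
    [0,0,0.2],
    [0,0,0.314],
    [0,0,0.314],
    [0,0,0.314],
    [0,0,0.314],
    [0,0,0.4],
    [0,0,0.488],
    [0,0,0.488],
    [0,0,0.488],
    [0,0,0.488],
    [0,0,0.565],
    [0,0,0.565],
    [0,0,0.565],
    [0,0,0.565],
    [0,0,0.565],
    [0,0,0.565],
    [0,0,0.565]
  ],
  "travel": [
    [0,0,-5],
    [0,0,-10],
    [29,-16,-11],
    [29,-16,-11],
    [29,-16,-11],
    [29,-16,-11],
    [29,-16,-11],
    [29,-16,-11],
    [44.5,-37.5,-11],
    [44.5,-37.5,-11],
    [44.5,-37.5,-11],
    [44.5,-37.5,-11],
    [44.5,-37.5,-11],
    [52,-61,-5],
    [52,-61,-5],
    [52,-61,-5],
    [52,-61,-5],
    [52,-61,-5],
    [52,-61,-5],
    [52,-61,-5]
  ],
  "grip": [8.5,8.5,8.5,8.5,8.5,8.5,8.5,8.5,8.5,8.5,8.5,8.5,8.5,8.5,8.5,8.5,8.5,8.5,8.5,8.5]
}}

```text
time: 2.6
tcp_pos: [0.4999, 0.1438, 0.2814]
tcp_rot: [179.9, -0.0, -14.6]
ft_force: [0.2, -0.1, -0.6]
opening: 0.0851
```

Run:
```python
from h import *
K,E=cal('wrist'); f,d=bot.grab_frame('wrist'); np.savez('w1.npz',f=f,d=d,K=K,E=E); save('w1',f,s=1.5)
P=cloud(K,E,d); z=P[...,2]
m=((z>.018)&(z<.030)).astype(np.uint8)
m=cv2.morphologyEx(m,cv2.MORPH_OPEN,np.ones((3,3)))
n,l,st,c=cv2.connectedComponentsWithStats(m)
for i in range(1,n):
    if st[i,4]>150: q=P[l==i]; print(st[i],c[i].round(1),q.mean(0).round(4),'ext',(np.percentile(q,98,0)-np.percentile(q,2,0)).round(3), f[l==i].mean(0).round())
plan([])
```

```text
[ 39  39  18  52 289] [49.7 65.5] [0.656  0.3385 0.0237] ext [0.048 0.028 0.011] [108. 106. 102.]
[231  75  25  27 537] [242.9  87.8] [0.5771 0.1315 0.0224] ext [0.027 0.026 0.003] [117. 114. 113.]
[232 117  25  25 485] [243.7 129. ] [0.531  0.1427 0.0225] ext [0.027 0.027 0.004] [174. 171. 169.]
[232 157  24  24 452] [243.7 168.1] [0.4846 0.1551 0.0225] ext [0.027 0.027 0.004] [113. 110. 109.]
[233 193  23  23 421] [244.3 204.3] [0.4388 0.1664 0.0225] ext [0.027 0.027 0.004] [112. 109. 107.]
tcp [0.4998 0.144  0.2815] rot [ 1.7996e+02 -4.0000e-02 -1.4590e+01] j [   0.   18.  -26.   97.    9.   67. -133.] t 2.65 F [-0.2 -0.5 -0.7] op 0.0848
```

View pics/w1.png

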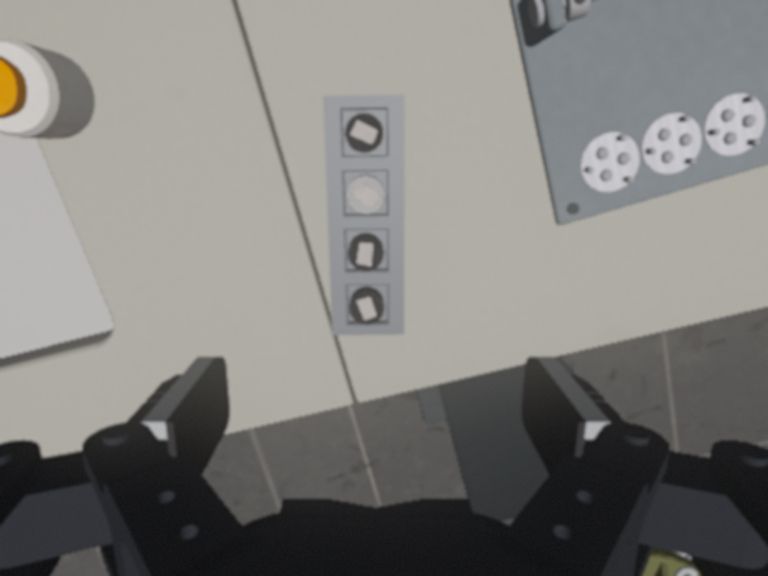

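The wrist view shows all four mounts standing in their pockets at (364,132), (365,194), (366,251) and (366,306), with tops near z 22.5 mm. Three of the seats are at the upper right. I'll go over the far mount and check from near.

Run:
```python
from h import *
plan([((.577,.1315,.11),-14.2)])
```

```text
tcp [0.4998 0.144  0.2815] rot [ 1.7996e+02 -4.0000e-02 -1.4590e+01] j [   0.   18.  -26.   97.    9.   67. -133.] t 2.65 F [-0.2 -0.5 -0.7] op 0.0848
 travel [7.77, -0.74, 17.15] ang [0.001, -0.001, -0.007]
```

Emit:
{"name": "drive_tool", "arguments": {
  "angular": [
    [0,0,0],
    [0,0,0],
    [0,0,-0.007],
    [0,0,-0.007],
    [0,0,-0.007],
    [0,0,-0.007],
    [0,0,-0.007]
  ],
  "travel": [
    [3,-0.3,6],
    [5.5,-0.5,11],
    [7.8,-0.7,15],
    [7.8,-0.7,17.2],
    [7.8,-0.7,17.2],
    [7.8,-0.7,17.2],
    [7.8,-0.7,17.2]
  ],
  "grip": [5,5,5,5,5,5,5],
  "grip_force": 30
}}

```text
time: 3.52
tcp_pos: [0.5772, 0.1336, 0.1109]
tcp_rot: [-179.9, -0.1, -14.0]
ft_force: [0.4, 0.6, 0.5]
opening: 0.0501
```

```bash
cat >> h.py <<'E'
def blobs(name,lo,hi,mn=150,show=None,xyz=None):
    K,E=cal('wrist'); f,d=bot.grab_frame('wrist'); np.savez(name+'.npz',f=f,d=d,K=K,E=E)
    P=cloud(K,E,d); z=P[...,2]
    m=cv2.morphologyEx(((z>lo)&(z<hi)).astype(np.uint8),cv2.MORPH_OPEN,np.ones((3,3)))
    n,l,st,c=cv2.connectedComponentsWithStats(m)
    for i in range(1,n):
        if st[i,4]>mn:
            q=P[l==i]; (cx,cy),r=cv2.minEnclosingCircle(q[:,:2].astype(np.float32))
            print(st[i].tolist(),'mean',q.mean(0).round(4),'circ',round(cx,4),round(cy,4),'r',round(r,4),'ext',(np.percentile(q,98,0)-np.percentile(q,2,0)).round(3))
    return f,P
E
python3 - <<'E'
from h import *
f,P=blobs('w2',.018,.03); save('w2',f,s=1)
plan([((.577,.1315,.0145),-14.2)])
E
```

```text
[426, 54, 16, 51, 455] mean [ 0.6236 -0.0029  0.0242] circ 0.6235 -0.0059 r 0.0166 ext [0.031 0.003 0.011]
[232, 171, 41, 41, 1300] mean [0.578  0.1317 0.0225] circ 0.5774 0.1317 r 0.0153 ext [0.027 0.027 0.003]
[233, 232, 39, 38, 1163] mean [0.5321 0.1426 0.0224] circ 0.5309 0.1434 r 0.0157 ext [0.028 0.027 0.005]
[233, 288, 37, 35, 1035] mean [0.4857 0.1551 0.0224] circ 0.4845 0.1551 r 0.0154 ext [0.028 0.027 0.005]
tcp [0.5771 0.1337 0.1108] rot [-1.7994e+02 -1.2000e-01 -1.4000e+01] j [  -1.   34.  -22.  100.   16.   49. -135.] t 3.58 F [-0.1 -0.5 -0.2] op 0.0499
 travel [0.02, 0.23, 9.63] ang [-0.001, -0.002, 0.003]
```

View pics/w2.png

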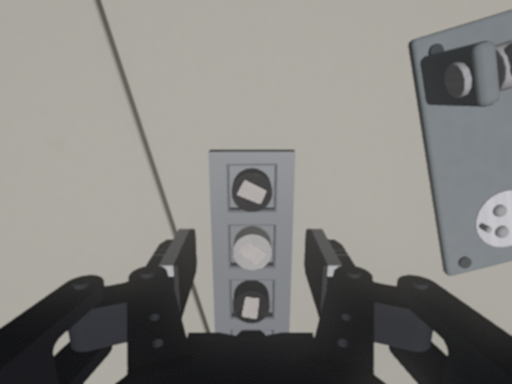

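The near view has the far mount at (252,190), upright in its pocket, and its position agrees to 1 mm. I'll grasp and lift it.

Emit:
{"name": "drive_tool", "arguments": {
  "angular": [
    [0,0,0],
    [0,0,0],
    [0,0,0],
    [0,0,0],
    [0,0,0],
    [0,0,0],
    [0,0,0],
    [0,0,0],
    [0,0,0],
    [0,0,0],
    [0,0,0],
    [0,0,0]
  ],
  "travel": [
    [0.05,0.2,3],
    [0.05,0.2,6],
    [0.05,0.2,8],
    [0.05,0.2,9.2],
    [0.05,0.2,9.6],
    [0.05,0.2,9.6],
    [0.05,0.2,9.6],
    [0.05,0.2,9.6],
    [0.05,0.2,9.6],
    [0.05,0.2,7.5],
    [0.05,0.2,3.5],
    [0.05,0.2,0]
  ],
  "grip": [5,5,5,5,5,5,2.5,2.5,2.5,2.5,2.5,2.5],
  "grip_force": 30
}}

```text
time: 5.08
tcp_pos: [0.5765, 0.1316, 0.1107]
tcp_rot: [-180.0, -0.0, -14.0]
ft_force: [1.1, -0.5, -0.5]
opening: 0.0282
```

Run:
```python
from h import *
plan([((.577,.1315,.2),-14.2),((.50,-.05,.26),-5),((.48,-.128,.22),1.5)])
```

```text
tcp [0.5765 0.1316 0.1107] rot [-1.7999e+02 -1.0000e-02 -1.3990e+01] j [  -1.   34.  -23.  100.   16.   49. -135.] t 5.08 F [ 1.1 -0.5 -0.5] op 0.0282
 travel [0.05, -0.01, -8.93] ang [-0.0, -0.0, 0.004]
 travel [-3.03, 19.47, -14.94] ang [-0.0, -0.0, -0.157]
 travel [-3.09, 27.52, -10.94] ang [-0.0, -0.0, -0.27]
```

Emit:
{"name": "drive_tool", "arguments": {
  "angular": [
    [0,0,0],
    [0,0,0],
    [0,0,-0.1],
    [0,0,-0.157],
    [0,0,-0.157],
    [0,0,-0.27],
    [0,0,-0.27],
    [0,0,-0.27],
    [0,0,-0.27],
    [0,0,-0.27]
  ],
  "travel": [
    [0,0,-5],
    [-1.5,5,-10],
    [-3,10,-15],
    [-3,15,-15],
    [-3,19.5,-15],
    [-3.1,25,-12],
    [-3.1,27.5,-11],
    [-3.1,27.5,-11],
    [-3.1,27.5,-11],
    [-3.1,27.5,-11]
  ],
  "grip": [2.5,2.5,2.5,2.5,2.5,2.5,2.5,2.5,2.5,2.5]
}}

```text
time: 6.32
tcp_pos: [0.4807, -0.1264, 0.2199]
tcp_rot: [-180.0, -0.1, 1.6]
ft_force: [0.1, -0.7, -0.6]
opening: 0.0278
```

Run:
```python
from h import *
K,E=cal('wrist'); f,d=bot.grab_frame('wrist'); np.savez('w3.npz',f=f,d=d,K=K,E=E); save('w3',f,s=1.5)
g=f.min(2); m=(g>170).astype(np.uint8); m=cv2.morphologyEx(m,cv2.MORPH_CLOSE,np.ones((5,5)))
for c in cv2.findContours(m,cv2.RETR_EXTERNAL,cv2.CHAIN_APPROX_NONE)[0]:
    if cv2.contourArea(c)>300:
        h=cv2.convexHull(c); (u,v),a,b=cv2.fitEllipse(h); M=cv2.moments(h); print('px',round(u,1),round(v,1),np.round(a,1),[ray(K,E,(u,v),z).round(4)[:2] for z in(.010,.012)], 'depthz',cloud(K,E,d)[int(v),int(u)].round(4))
plan([])
```

```text
px 249.4 251.2 [29.8 48.8] [array([ 0.3743, -0.129 ]), array([ 0.3753, -0.129 ])] depthz [ 0.481  -0.1263  0.2277]
px 254.8 135.9 [ 62.  197.6] [array([ 0.5083, -0.1311]), array([ 0.5086, -0.1311])] depthz [ 0.5092 -0.1302  0.0092]Traceback (most recent call last):
  File "<stdin>", line 6, in <module>
IndexError: index 1115 is out of bounds for axis 1 with size 512
```

View pics/w3.png

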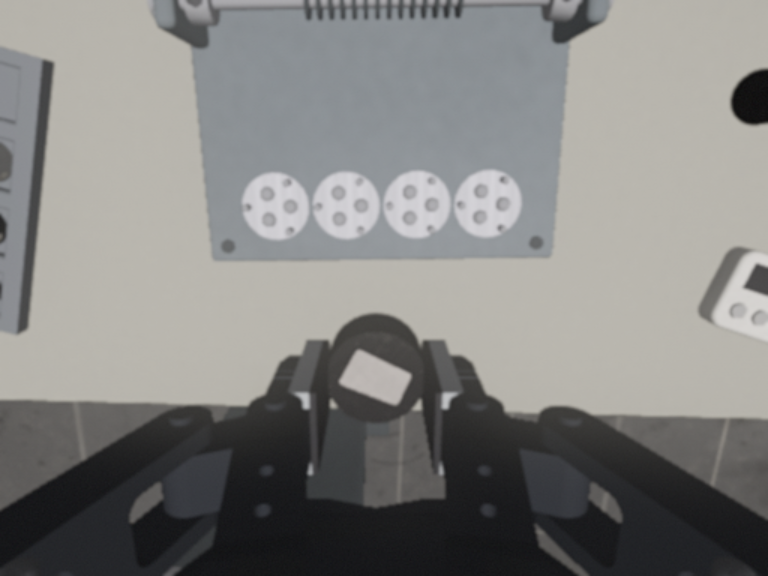

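The wrist view shows the four seat discs at (275,206), (346,205), (417,204) and (488,204) in the 1.5x picture, and the mount held squarely at (376,368). With the jaws along the seat row there is little room beside a neighbour, so I'll turn the hand 90° for the press. First I'll measure the seats.

```bash
cat >> h.py <<'E'
def discs(f,K,E,z=.011,rmin=.010,rmax=.02,thr=165):
    """white seat discs -> world centres (touching discs are split by eroding)"""
    m=(f.min(2)>thr).astype(np.uint8); m=cv2.morphologyEx(m,cv2.MORPH_CLOSE,cv2.getStructuringElement(2,(7,7)))
    m=cv2.morphologyEx(m,cv2.MORPH_OPEN,cv2.getStructuringElement(2,(15,15)))
    out=[]
    for c in cv2.findContours(m,cv2.RETR_EXTERNAL,cv2.CHAIN_APPROX_NONE)[0]:
        if cv2.contourArea(c)<300: continue
        q=np.array([ray(K,E,p,z)[:2] for p in cv2.convexHull(c)[:,0,:].astype(float)])
        (x,y),r=cv2.minEnclosingCircle(q.astype(np.float32))
        A=np.c_[2*q,np.ones(len(q))]; s=np.linalg.lstsq(A,(q**2).sum(1),rcond=None)[0]
        out.append((s[0],s[1],np.sqrt(s[2]+s[0]**2+s[1]**2)))
    return np.array(out)
E
python3 - <<'E'
from h import *
S=np.load('w3.npz');K,E,f,d=[S[k] for k in('K','E','f','d')]
print(discs(f,K,E).round(4))
P=cloud(K,E,d)
m=(P[...,2]>.221)&(P[...,2]<.238)&(np.hypot(P[...,0]-.481,P[...,1]+.127)<.0165)
v,u=np.nonzero(m); print('held',P[m].mean(0).round(4),cv2.minEnclosingCircle(P[m][:,:2].astype(np.float32)), P[m].min(0),P[m].max(0))
plan([((.508,-.15,.20),91.5)])
E
```

```text
[[ 0.3738 -0.1299  0.0222]
 [ 0.5003 -0.1322  0.087 ]
 [ 0.484  -0.1384  0.2887]]
held [ 0.4822 -0.1269  0.2281] ((0.48094484210014343, -0.12697367370128632), 0.016573775559663773) [ 0.46543113 -0.14138667  0.22103344] [ 0.49648348 -0.11248291  0.23798761]
tcp [ 0.4805 -0.1265  0.2198] rot [-1.7999e+02 -6.0000e-02  1.6000e+00] j [ 32.  19. -27. 106.  10.  57. -88.] t 6.38 F [-0.2  0.5 -0.4] op 0.0279
 travel [2.68, 2.43, 1.98] ang [0.001, -0.001, -1.569]
```

```bash
sed -i 's/m=cv2.morphologyEx(m,cv2.MORPH_CLOSE,cv2.getStructuringElement(2,(7,7)))/pass/; s/getStructuringElement(2,(15,15))/getStructuringElement(2,(3,3))/' h.py
python3 - <<'E'
from h import *
S=np.load('w3.npz');K,E,f,d=[S[k] for k in('K','E','f','d')]
for t in (165,180,195): print(t,[r for r in discs(f,K,E,thr=t).round(4).tolist() if r[2]<.03])
E
```

```text
165 [[0.3742, -0.1295, 0.0239], [0.5047, -0.0554, 0.0239], [0.5067, -0.1053, 0.024], [0.5107, -0.2051, 0.024], [0.5087, -0.1552, 0.024]]
180 [[0.5068, -0.1053, 0.0233], [0.5048, -0.0555, 0.0233], [0.5088, -0.1552, 0.0234], [0.5107, -0.2051, 0.0234]]
195 [[0.5047, -0.0554, 0.0224], [0.5087, -0.1551, 0.0225], [0.5068, -0.1053, 0.0226], [0.5108, -0.2051, 0.0226]]
```

Emit:
{"name": "drive_tool", "arguments": {
  "angular": [
    [0,0,-0.18],
    [0,0,-0.36],
    [0,0,-0.54],
    [0,0,-0.72],
    [0,0,-0.9],
    [0,0,-1.08],
    [0,0,-1.26],
    [0,0,-1.44],
    [0,0,-1.57],
    [0,0,-1.57],
    [0,0,-1.57],
    [0,0,-1.57]
  ],
  "travel": [
    [0.5,0.5,0],
    [1,1,0.5],
    [2,2,1],
    [2.7,2.4,2],
    [2.7,2.4,2],
    [2.7,2.4,2],
    [2.7,2.4,2],
    [2.7,2.4,2],
    [2.7,2.4,2],
    [2.7,2.4,2],
    [2.7,2.4,2],
    [2.7,2.4,2]
  ],
  "grip": [2.5,2.5,2.5,2.5,2.5,2.5,2.5,2.5,2.5,2.5,2.5,2.5]
}}

```text
time: 7.88
tcp_pos: [0.5077, -0.1509, 0.1994]
tcp_rot: [180.0, 0.0, 91.4]
ft_force: [-1.4, 0.6, 0.1]
opening: 0.0278
```

```bash
cat >> h.py <<'E'
def seats(name,z=.011):
    K,E=cal('wrist'); f,d=bot.grab_frame('wrist'); np.savez(name+'.npz',f=f,d=d,K=K,E=E)
    print(np.array([r for r in discs(f,K,E,z,thr=180) if r[2]<.03]).round(4))
    return f,K,E,d
E
python3 - <<'E'
from h import *
f,K,E,d=seats('w4'); P=cloud(K,E,d); t=bot.sense()['tcp_pos']
m=(P[...,2]>t[2]+.001)&(P[...,2]<t[2]+.018)&(np.hypot(P[...,0]-t[0],P[...,1]-t[1])<.0165)
print('held',cv2.minEnclosingCircle(P[m][:,:2].astype(np.float32)),P[m].mean(0))
save('w4',f,s=1.2)
plan([])
E
```

```text
[[ 0.5094 -0.2466  0.022 ]
 [ 0.511  -0.2042  0.0228]
 [ 0.5088 -0.1551  0.0235]
 [ 0.5067 -0.1052  0.0235]
 [ 0.5047 -0.0553  0.0235]]
held ((0.5076428055763245, -0.15091247856616974), 0.016558567062020302) [ 0.5076299  -0.14945347  0.20751428]
tcp [ 0.5077 -0.1509  0.1994] rot [1.7999e+02 1.0000e-02 9.1380e+01] j [ 46.  28. -49. 103.  24.  60. -10.] t 7.92 F [ 0.2 -0.5  0.4] op 0.0281
```

The seats come out exactly 50 mm apart and the same from two hand orientations, so the press yaw is about 2.3°. I'll place the first mount at (0.5108, -0.2051).

Run:
```python
from h import *
plan([((.5108,-.2051,.06),92.3),((.5108,-.2051,.0264),92.3)])
```

```text
tcp [ 0.5077 -0.1509  0.1994] rot [1.7999e+02 1.0000e-02 9.1380e+01] j [ 46.  28. -49. 103.  24.  60. -10.] t 7.92 F [ 0.2 -0.5  0.4] op 0.0281
 travel [-5.42, 0.18, 13.94] ang [0.0, 0.0, -0.016]
 travel [-5.42, 0.18, 17.3] ang [0.0, 0.0, -0.016]
```

Emit:
{"name": "drive_tool", "arguments": {
  "angular": [
    [0,0,-0.016],
    [0,0,-0.016],
    [0,0,-0.016],
    [0,0,-0.016],
    [0,0,-0.016],
    [0,0,-0.016],
    [0,0,-0.016],
    [0,0,-0.016],
    [0,0,-0.016],
    [0,0,-0.016],
    [0,0,-0.016],
    [0,0,-0.016]
  ],
  "travel": [
    [-2.5,0.1,5],
    [-5,0.18,9],
    [-5.4,0.18,12],
    [-5.4,0.18,14],
    [-5.4,0.18,14],
    [-5.4,0.18,15],
    [-5.4,0.18,16],
    [-5.4,0.18,16.7],
    [-5.4,0.18,17.1],
    [-5.4,0.18,17.3],
    [-5.4,0.18,17.3],
    [-5.4,0.18,17.3]
  ],
  "grip": [2.5,2.5,2.5,2.5,2.5,2.5,2.5,2.5,2.5,2.5,2.5,2.5]
}}

```text
time: 9.43
tcp_pos: [0.5108, -0.2051, 0.0265]
tcp_rot: [180.0, 0.0, 92.3]
ft_force: [0.2, 0.6, -0.5]
opening: 0.0279
```

Run:
```python
from h import *
plan([((.5108,-.2051,.0264),92.3),((.5108,-.2051,.12),92.3)])
```

```text
tcp [ 0.5108 -0.2051  0.0265] rot [1.7998e+02 1.0000e-02 9.2340e+01] j [ 44.  41. -39. 111.  39.  42. -16.] t 9.43 F [ 0.2  0.6 -0.5] op 0.0279
 travel [-0.0, -0.0, 0.01] ang [0.0, 0.0, 0.001]
 travel [-0.0, -0.0, -9.35] ang [0.0, 0.0, 0.001]
```

Emit:
{"name": "drive_tool", "arguments": {
  "angular": [
    [0,0,0],
    [0,0,0],
    [0,0,0],
    [0,0,0],
    [0,0,0],
    [0,0,0],
    [0,0,0],
    [0,0,0],
    [0,0,0]
  ],
  "travel": [
    [0,0,0.03],
    [0,0,0.03],
    [0,0,0.03],
    [0,0,0.03],
    [0,0,-1.5],
    [0,0,-5],
    [0,0,-9.5],
    [0,0,-9.5],
    [0,0,-9.5]
  ],
  "grip": [3.3,4,4.8,5,5,5,5,5,5]
}}

```text
time: 10.55
tcp_pos: [0.5105, -0.2052, 0.1216]
tcp_rot: [180.0, 0.0, 92.3]
ft_force: [0.2, -0.5, -0.3]
opening: 0.0496
```

```bash
cat >> h.py <<'E'
def tops(name,lo,hi,show=False):
    """round tops between two heights: circle centre at the top face and the plane's tilt"""
    K,E=cal('wrist'); f,d=bot.grab_frame('wrist'); np.savez(name+'.npz',f=f,d=d,K=K,E=E)
    P=cloud(K,E,d); z=P[...,2]; m=cv2.morphologyEx(((z>lo)&(z<hi)).astype(np.uint8),cv2.MORPH_OPEN,np.ones((3,3)))
    n,l,st,c=cv2.connectedComponentsWithStats(m)
    for i in range(1,n):
        if st[i,4]<200: continue
        q=P[l==i]; (cx,cy),r=cv2.minEnclosingCircle(q[:,:2].astype(np.float32))
        k=np.linalg.lstsq(np.c_[q[:,:2]-q[:,:2].mean(0),np.ones(len(q))],q[:,2],rcond=None)[0]
        print('top',q.mean(0).round(4),'circ',np.round([cx,cy,r],4),'slope',k[:2].round(3),'px',st[i].tolist())
    return f,P
E
python3 - <<'E'
from h import *
f,P=tops('w5',.029,.04); save('w5',f)
plan([((.5108,-.19,.2),92.3),((.5,-.03,.26),40),((.5313,.1430,.11),-14.2)])
E
```

```text
top [ 0.5108 -0.2044  0.0334] circ [ 0.5109 -0.2052  0.0152] slope [-0.001 -0.013] px [231, 171, 41, 41, 1305]
tcp [ 0.5101 -0.2052  0.1209] rot [-179.94    0.     92.34] j [ 48.  35. -45. 106.  31.  53.  -9.] t 10.6 F [-1.7  0.6 -0.5] op 0.0502
 travel [1.51, 0.13, -7.91] ang [-0.001, 0.0, 0.001]
 travel [17.54, -0.3, -13.91] ang [-0.001, 0.0, 0.913]
 travel [34.7, 3.54, 1.09] ang [-0.001, 0.001, 1.859]
```

View pics/w5.png

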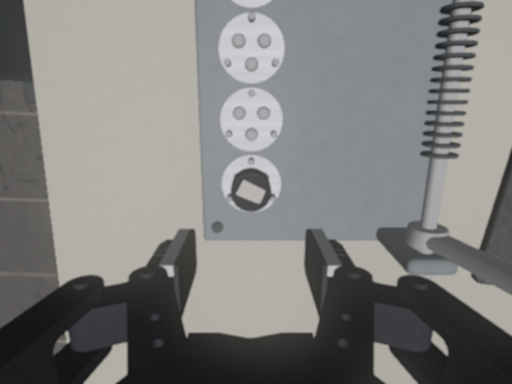

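The picture has the first mount at (251,188), level on its seat: centre error 0.1 mm, slope 0.013. Now for the next mount.

Emit:
{"name": "drive_tool", "arguments": {
  "angular": [
    [0,0,0],
    [0,0,0.18],
    [0,0,0.36],
    [0,0,0.54],
    [0,0,0.72],
    [0,0,0.9],
    [0,0,1.08],
    [0,0,1.26],
    [0,0,1.44],
    [0,0,1.62],
    [0,0,1.8],
    [0,0,1.86],
    [0,0,1.86],
    [0,0,1.86]
  ],
  "travel": [
    [0.7,0,-5],
    [3,0,-9],
    [8,0,-12],
    [13,0,-14],
    [17.5,0,-14],
    [22,1,-12],
    [27,2,-9],
    [31,3,-5],
    [34,3.5,-2],
    [34.7,3.5,1],
    [34.7,3.5,1],
    [34.7,3.5,1],
    [34.7,3.5,1],
    [34.7,3.5,1]
  ],
  "grip": [5,5,5,5,5,5,5,5,5,5,5,5,5,5]
}}

```text
time: 12.35
tcp_pos: [0.5311, 0.143, 0.1108]
tcp_rot: [180.0, 0.1, -14.1]
ft_force: [0.7, 0.6, 0.1]
opening: 0.0504
```

Run:
```python
from h import *
f,P=tops('w6',.018,.03)
plan([((.5313,.1430,.0148),-14.2)])
```

```text
top [ 0.6151 -0.0033  0.0238] circ [ 0.6155 -0.0049  0.01  ] slope [-0.134  0.948] px [434, 0, 17, 30, 320]
top [0.5316 0.1427 0.0225] circ [0.5307 0.1427 0.0154] slope [-0.014  0.003] px [230, 172, 40, 40, 1291]
top [0.4853 0.1551 0.0224] circ [0.4844 0.1555 0.0154] slope [-0.028  0.002] px [230, 234, 39, 37, 1151]
top [0.4395 0.1665 0.0224] circ [0.4382 0.1666 0.016 ] slope [-0.035  0.01 ] px [231, 288, 37, 35, 1022]
tcp [0.5313 0.143  0.111 ] rot [ 1.7998e+02  3.0000e-02 -1.4160e+01] j [  -4.   31.  -21.  106.   15.   46. -136.] t 12.4 F [-0.5 -1.1 -0.1] op 0.0501
 travel [0.01, -0.01, 9.62] ang [0.0, 0.001, 0.001]
```

Run:
```python
from h import *
plan([((.5309,.1427,.0148),-14.2),((.5309,.1427,.11),-14.2),((.50,-.01,.20),40),((.5088,-.1551,.11),92.3)])
```

```text
tcp [0.5313 0.143  0.111 ] rot [ 1.7998e+02  3.0000e-02 -1.4160e+01] j [  -4.   31.  -21.  106.   15.   46. -136.] t 12.4 F [-0.5 -1.1 -0.1] op 0.0501
 travel [-0.03, 0.03, 9.62] ang [0.0, 0.001, 0.001]
 travel [-0.03, 0.03, 0.1] ang [0.0, 0.001, 0.001]
 travel [0.7, 15.6, -8.9] ang [-0.0, 0.001, -0.945]
 travel [5.11, 29.45, 0.1] ang [-0.0, 0.001, -1.858]
```

Emit:
{"name": "drive_tool", "arguments": {
  "angular": [
    [0,0,0],
    [0,0,0],
    [0,0,0],
    [0,0,0],
    [0,0,0],
    [0,0,0],
    [0,0,0],
    [0,0,0],
    [0,0,0],
    [0,0,-0.18],
    [0,0,-0.36],
    [0,0,-0.54],
    [0,0,-0.72],
    [0,0,-0.9],
    [0,0,-1.08],
    [0,0,-1.26],
    [0,0,-1.44],
    [0,0,-1.62],
    [0,0,-1.8],
    [0,0,-1.858]
  ],
  "travel": [
    [0,0,4],
    [0,0,7.5],
    [0,0,9.2],
    [0,0,9.6],
    [0,0,9.6],
    [0,0,9.6],
    [0,0,9.6],
    [0,0,9.6],
    [0,0,7.5],
    [0,1,2],
    [0,4,-4],
    [0.5,8,-8],
    [0.7,12,-9],
    [0.7,15.6,-9],
    [2,19,-8],
    [3.5,23,-6],
    [4.5,27,-4],
    [5.1,29.45,-2],
    [5.1,29.45,0],
    [5.1,29.45,0]
  ],
  "grip": [5,5,5,5,5,2.5,2.5,2.5,2.5,2.5,2.5,2.5,2.5,2.5,2.5,2.5,2.5,2.5,2.5,2.5]
}}

```text
time: 14.9
tcp_pos: [0.5074, -0.1556, 0.1099]
tcp_rot: [-179.9, -0.1, 92.4]
ft_force: [-0.1, -0.2, 0.1]
opening: 0.0279
```

```bash
cat >> h.py <<'E'
def held():
    K,E=cal('wrist'); f,d=bot.grab_frame('wrist'); s=bot.sense(); t=s['tcp_pos']; P=cloud(K,E,d)
    m=(P[...,2]>t[2]+.004)&(P[...,2]<t[2]+.014)&(np.hypot(P[...,0]-t[0],P[...,1]-t[1])<.0165)
    c,r=cv2.minEnclosingCircle(P[m][:,:2].astype(np.float32)); print('held off',np.round(np.array(c)-t[:2],4),'r',round(r,4),'ztop-tcp',np.median(P[m][:,2])-t[2],m.sum())
E
python3 - <<'E'
from h import *
held()
plan([((.5088,-.1551,.0265),92.3),((.5088,-.1551,.11),92.3)])
E
```

```text
held off [-0.     -0.0001] r 0.0165 ztop-tcp 0.005432146508522251 3214
tcp [ 0.5079 -0.1554  0.1106] rot [-1.7992e+02 -3.0000e-02  9.2460e+01] j [ 46.  35. -49. 109.  34.  52. -18.] t 14.95 F [-0.3 -1.1 -0.4] op 0.0283
 travel [0.02, 0.1, 8.41] ang [-0.001, -0.001, 0.003]
 travel [0.02, 0.09, 0.06] ang [-0.001, -0.001, 0.003]
```

Emit:
{"name": "drive_tool", "arguments": {
  "angular": [
    [0,0,0],
    [0,0,0],
    [0,0,0],
    [0,0,0],
    [0,0,0],
    [0,0,0],
    [0,0,0]
  ],
  "travel": [
    [0,0,3],
    [0,0,5.5],
    [0,0,7],
    [0,0,7.8],
    [0,0,8.2],
    [0,0,8.35],
    [0,0,8.35]
  ],
  "grip": [2.5,2.5,2.5,2.5,2.5,2.5,2.5]
}}

```text
time: 15.82
tcp_pos: [0.5088, -0.1549, 0.0282]
tcp_rot: [180.0, 0.0, 92.2]
ft_force: [-0.3, 0.6, -0.9]
opening: 0.028
```

Run:
```python
from h import *
plan([((.5088,-.1551,.0265),92.3),((.5088,-.1551,.12),92.3)])
```

```text
tcp [ 0.5088 -0.1549  0.0282] rot [1.7996e+02 1.0000e-02 9.2220e+01] j [ 41.  41. -43. 113.  42.  42. -25.] t 15.82 F [-0.3  0.6 -0.9] op 0.028
 travel [-0.02, -0.0, 0.17] ang [0.001, 0.0, -0.001]
 travel [-0.02, 0.0, -9.18] ang [0.001, 0.0, -0.001]
```

Run:
```python
from h import *
plan([((.5088,-.1551,.12),92.3),((.5,-.02,.20),40),((.4845,.1553,.11),-14.2)])
```

```text
tcp [ 0.5088 -0.1549  0.0282] rot [1.7996e+02 1.0000e-02 9.2220e+01] j [ 41.  41. -43. 113.  42.  42. -25.] t 15.82 F [-0.3  0.6 -0.9] op 0.028
 travel [-0.02, 0.0, -9.18] ang [0.001, 0.0, -0.001]
 travel [13.51, -0.35, -17.19] ang [0.001, -0.0, 0.911]
 travel [31.09, -1.22, -8.19] ang [0.001, -0.0, 1.857]
```

Emit:
{"name": "drive_tool", "arguments": {
  "angular": [
    [0,0,0],
    [0,0,0],
    [0,0,0],
    [0,0,0],
    [0,0,0],
    [0,0,0],
    [0,0,0],
    [0,0,0],
    [0,0,0]
  ],
  "travel": [
    [0,0,0.1],
    [0,0,0.16],
    [0,0,0.16],
    [0,0,0.16],
    [0,0,0.16],
    [0,0,0.16],
    [0,0,-1.5],
    [0,0,-5],
    [0,0,-9.2]
  ],
  "grip": [2.5,2.5,3.3,4,4.8,5,5,5,5]
}}

```text
time: 16.95
tcp_pos: [0.5082, -0.1545, 0.1214]
tcp_rot: [-180.0, -0.0, 92.3]
ft_force: [1.3, -0.2, -0.1]
opening: 0.0501
```

Run:
```python
from h import *
tops('w7',.028,.04)
plan([((.5,-.01,.20),40),((.4845,.1553,.11),-14.2)])
```

```text
top [ 0.509  -0.1553  0.0334] circ [ 0.5091 -0.156   0.0152] slope [-0.002 -0.023] px [232, 173, 40, 41, 1297]
top [ 0.5108 -0.2037  0.0332] circ [ 0.511  -0.2049  0.0153] slope [-0.007 -0.036] px [232, 235, 39, 38, 1171]
tcp [ 0.5109 -0.1541  0.1266] rot [1.7965e+02 8.0000e-02 9.2300e+01] j [ 46.  34. -50. 108.  33.  53. -17.] t 17.0 F [ 1.1 -0.3  3.4] op 0.0501
 travel [14.44, -0.47, -7.36] ang [0.006, -0.002, 0.913]
 travel [31.03, -1.41, 1.61] ang [0.006, -0.005, 1.859]
```

Emit:
{"name": "drive_tool", "arguments": {
  "angular": [
    [0,0,0.18],
    [0,0,0.36],
    [0,0,0.54],
    [0,0,0.72],
    [0,0,0.9],
    [0,0,1.08],
    [0,0,1.26],
    [0,0,1.44],
    [0,0,1.62],
    [0,0,1.8],
    [0,0,1.858],
    [0,0,1.858],
    [0,0,1.858]
  ],
  "travel": [
    [2,0,-3],
    [6,0,-6],
    [10,-0.3,-8],
    [14,-0.4,-8],
    [18,-0.6,-8],
    [22,-0.8,-7],
    [26,-1,-5],
    [29,-1.1,-3],
    [31.1,-1.2,-1],
    [31.1,-1.2,1],
    [31.1,-1.2,1],
    [31.1,-1.2,1],
    [31.1,-1.2,1]
  ],
  "grip": [5,5,5,5,5,5,5,5,5,5,5,5,5]
}}

```text
time: 18.62
tcp_pos: [0.4846, 0.1557, 0.1105]
tcp_rot: [-180.0, -0.0, -14.1]
ft_force: [-0.3, -0.2, 0.3]
opening: 0.0496
```

Run:
```python
from h import *
tops('w8',.018,.03)
plan([((.4844,.1553,.0148),-14.2),((.4844,.1553,.11),-14.2),((.50,-.01,.20),40),((.5067,-.1053,.11),92.3)])
```

```text
top [0.4849 0.1553 0.0225] circ [0.4843 0.1553 0.0152] slope [-0.015  0.002] px [230, 172, 41, 41, 1307]
top [0.4393 0.1666 0.0224] circ [0.4382 0.167  0.0155] slope [-0.025  0.004] px [231, 233, 39, 38, 1164]
tcp [0.4847 0.1556 0.1104] rot [-1.7996e+02 -4.0000e-02 -1.4160e+01] j [  -5.   28.  -23.  113.   16.   42. -141.] t 18.68 F [-0.1  0.2  0. ] op 0.0497
 travel [-0.03, 0.04, 9.56] ang [-0.001, -0.001, 0.001]
 travel [-0.02, 0.03, 0.04] ang [-0.001, -0.001, 0.001]
 travel [5.54, 15.67, -8.97] ang [-0.0, -0.001, -0.945]
 travel [8.52, 24.75, 0.03] ang [0.0, -0.001, -1.858]
```

Emit:
{"name": "drive_tool", "arguments": {
  "angular": [
    [0,0,0],
    [0,0,0],
    [0,0,0],
    [0,0,0],
    [0,0,0],
    [0,0,0],
    [0,0,0],
    [0,0,0],
    [0,0,-0.1],
    [0,0,-0.28],
    [0,0,-0.46],
    [0,0,-0.64],
    [0,0,-0.82],
    [0,0,-1.0],
    [0,0,-1.18],
    [0,0,-1.36],
    [0,0,-1.54],
    [0,0,-1.72],
    [0,0,-1.858],
    [0,0,-1.858]
  ],
  "travel": [
    [0,0,4],
    [0,0,7.5],
    [0,0,9.2],
    [0,0,9.55],
    [0,0,9.55],
    [0,0,9.55],
    [0,0,9.55],
    [0,0,9.55],
    [0,0,6.5],
    [0.5,1,1.5],
    [1.5,4,-4],
    [3,8,-7],
    [4.5,12,-8],
    [5.5,15.7,-8],
    [6.5,19,-7],
    [7.5,22,-5],
    [8.5,24.7,-3],
    [8.5,24.75,-1],
    [8.5,24.75,0],
    [8.5,24.75,0]
  ],
  "grip": [5,5,5,5,5,2.5,2.5,2.5,2.5,2.5,2.5,2.5,2.5,2.5,2.5,2.5,2.5,2.5,2.5,2.5]
}}

```text
time: 21.18
tcp_pos: [0.5055, -0.1056, 0.1094]
tcp_rot: [-179.9, -0.0, 92.2]
ft_force: [0.7, 0.1, -0.6]
opening: 0.0281
```

Run:
```python
from h import *
held(); held()
plan([((.5067,-.1053,.0265),92.3),((.5067,-.1053,.11),92.3)])
```

```text
held off [-0.     -0.0001] r 0.0164 ztop-tcp 0.006475747377722552 3332
held off [-0.0001 -0.0001] r 0.0165 ztop-tcp 0.00668496527609988 3338
tcp [ 0.5062 -0.1054  0.1103] rot [1.7997e+02 1.0000e-02 9.2050e+01] j [ 43.  35. -53. 111.  36.  51. -26.] t 21.27 F [ 0.3 -0.2 -0.4] op 0.0279
 travel [0.01, 0.04, 8.38] ang [0.001, 0.0, -0.004]
 travel [0.0, 0.05, 0.03] ang [0.001, 0.0, -0.004]
```

Emit:
{"name": "drive_tool", "arguments": {
  "angular": [
    [0,0,-0.004],
    [0,0,-0.004],
    [0,0,-0.004],
    [0,0,-0.004],
    [0,0,-0.004],
    [0,0,-0.004],
    [0,0,-0.004],
    [0,0,-0.004],
    [0,0,-0.004],
    [0,0,-0.004],
    [0,0,-0.004],
    [0,0,-0.004],
    [0,0,-0.004],
    [0,0,-0.004],
    [0,0,-0.004],
    [0,0,-0.004],
    [0,0,-0.004]
  ],
  "travel": [
    [0,0.03,3],
    [0,0.03,5.5],
    [0,0.03,7],
    [0,0.03,7.8],
    [0,0.03,8.2],
    [0,0.03,8.38],
    [0,0.03,8.38],
    [0,0.03,8.38],
    [0,0.03,8.38],
    [0,0.03,8.38],
    [0,0.03,8.38],
    [0,0.03,8.38],
    [0,0.03,7],
    [0,0.03,4],
    [0,0.03,0],
    [0,0.03,-1],
    [0,0.03,-1]
  ],
  "grip": [2.5,2.5,2.5,2.5,2.5,2.5,2.5,2.5,3.3,4,4.8,5,5,5,5,5,5]
}}

```text
time: 23.4
tcp_pos: [0.5065, -0.1056, 0.1206]
tcp_rot: [179.9, 0.0, 92.4]
ft_force: [-0.5, 0.1, -0.3]
opening: 0.0502
```

Run:
```python
from h import *
tops('w9',.028,.04)
plan([((.5,0,.20),40),((.4385,.1669,.11),-14.2)])
```

```text
top [ 0.5065 -0.1056  0.0334] circ [ 0.5067 -0.1065  0.0153] slope [ 0.005 -0.023] px [230, 172, 41, 41, 1326]
top [ 0.5091 -0.155   0.0333] circ [ 0.509  -0.156   0.0154] slope [-0.    -0.032] px [232, 236, 39, 38, 1168]
top [ 0.5108 -0.2032  0.0332] circ [ 0.5104 -0.2048  0.0157] slope [ 0.002 -0.048] px [232, 292, 37, 36, 1043]
tcp [ 0.506  -0.1057  0.1197] rot [-1.7999e+02  3.0000e-02  9.2440e+01] j [ 43.  35. -53. 111.  35.  53. -25.] t 23.45 F [-0.5  0.3 -0.5] op 0.05
 travel [10.58, -0.16, -8.04] ang [0.0, 0.0, 0.915]
 travel [27.52, -5.59, 0.96] ang [0.0, 0.0, 1.861]
```

Emit:
{"name": "drive_tool", "arguments": {
  "angular": [
    [0,0,0.18],
    [0,0,0.36],
    [0,0,0.54],
    [0,0,0.72],
    [0,0,0.9],
    [0,0,1.08],
    [0,0,1.26],
    [0,0,1.44],
    [0,0,1.62],
    [0,0,1.8],
    [0,0,1.861],
    [0,0,1.861],
    [0,0,1.861]
  ],
  "travel": [
    [2,0,-3],
    [5,0,-6],
    [8,0,-8],
    [11,-0.4,-8],
    [15,-1.5,-8],
    [19,-3,-7],
    [23,-4.5,-5],
    [26,-5.2,-3],
    [27.5,-5.6,-1],
    [27.5,-5.6,1],
    [27.5,-5.6,1],
    [27.5,-5.6,1],
    [27.5,-5.6,1]
  ],
  "grip": [5,5,5,5,5,5,5,5,5,5,5,5,5]
}}

```text
time: 25.08
tcp_pos: [0.4383, 0.1668, 0.1094]
tcp_rot: [180.0, 0.0, -14.1]
ft_force: [-0.5, -0.0, 1.5]
opening: 0.0504
```

Run:
```python
from h import *
tops('w10',.018,.03)
plan([((.4384,.1668,.0148),-14.2),((.4384,.1668,.11),-14.2),((.48,.03,.20),40),((.5047,-.0554,.11),92.3)])
```

```text
top [0.4388 0.1668 0.0225] circ [0.4381 0.1669 0.0152] slope [-0.016  0.006] px [229, 172, 41, 41, 1312]
tcp [0.4385 0.1668 0.1096] rot [ 1.7999e+02  2.0000e-02 -1.4100e+01] j [  -5.   26.  -26.  118.   17.   40. -146.] t 25.12 F [ 0.7  0.3 -0.3] op 0.05
 travel [-0.01, 0.01, 9.48] ang [0.0, 0.0, 0.002]
 travel [-0.01, 0.01, -0.04] ang [0.0, 0.0, 0.002]
 travel [7.36, 12.26, -9.04] ang [0.0, 0.0, -0.944]
 travel [11.84, 19.94, -0.04] ang [-0.0, 0.0, -1.857]
```

Emit:
{"name": "drive_tool", "arguments": {
  "angular": [
    [0,0,0],
    [0,0,0],
    [0,0,0],
    [0,0,0],
    [0,0,0],
    [0,0,0],
    [0,0,0],
    [0,0,0],
    [0,0,-0.1],
    [0,0,-0.28],
    [0,0,-0.46],
    [0,0,-0.64],
    [0,0,-0.82],
    [0,0,-1.0],
    [0,0,-1.18],
    [0,0,-1.36],
    [0,0,-1.54],
    [0,0,-1.72],
    [0,0,-1.857],
    [0,0,-1.857]
  ],
  "travel": [
    [0,0,4],
    [0,0,7.5],
    [0,0,9.2],
    [0,0,9.5],
    [0,0,9.5],
    [0,0,9.5],
    [0,0,9.5],
    [0,0,9.5],
    [0,0,6.5],
    [1,1,1.5],
    [3,4,-4],
    [5,8,-7],
    [7,12,-8],
    [8.5,14,-8],
    [10,17,-7],
    [11,18.5,-5],
    [11.8,19.9,-3],
    [11.85,19.95,-1],
    [11.85,19.95,0],
    [11.85,19.95,0]
  ],
  "grip": [5,5,5,5,5,2.5,2.5,2.5,2.5,2.5,2.5,2.5,2.5,2.5,2.5,2.5,2.5,2.5,2.5,2.5]
}}

```text
time: 27.62
tcp_pos: [0.5041, -0.0558, 0.1094]
tcp_rot: [-179.9, -0.0, 92.2]
ft_force: [0.8, -0.4, -0.7]
opening: 0.0282
```

Run:
```python
from h import *
held(); held()
plan([((.5047,-.0554,.0265),92.3),((.5047,-.0554,.11),92.3)])
```

```text
held off [ 0.0001 -0.    ] r 0.0166 ztop-tcp 0.0060909844792272905 3287
held off [-0.0001  0.0001] r 0.0165 ztop-tcp 0.006296153081579076 3303
tcp [ 0.5048 -0.0555  0.1103] rot [179.97   0.    92.05] j [ 39.  36. -56. 112.  38.  52. -34.] t 27.73 F [0.1 0.1 0.1] op 0.0278
 travel [0.01, -0.01, 8.38] ang [0.001, 0.0, -0.004]
 travel [0.01, -0.01, 0.03] ang [0.001, 0.0, -0.004]
```

Emit:
{"name": "drive_tool", "arguments": {
  "angular": [
    [0,0,-0.004],
    [0,0,-0.004],
    [0,0,-0.004],
    [0,0,-0.004],
    [0,0,-0.004],
    [0,0,-0.004],
    [0,0,-0.004],
    [0,0,-0.004],
    [0,0,-0.004],
    [0,0,-0.004],
    [0,0,-0.004],
    [0,0,-0.004],
    [0,0,-0.004],
    [0,0,-0.004],
    [0,0,-0.004],
    [0,0,-0.004],
    [0,0,-0.004]
  ],
  "travel": [
    [0,0,3],
    [0,0,5.5],
    [0,0,7],
    [0,0,7.8],
    [0,0,8.2],
    [0,0,8.38],
    [0,0,8.38],
    [0,0,8.38],
    [0,0,8.38],
    [0,0,8.38],
    [0,0,8.38],
    [0,0,8.38],
    [0,0,7],
    [0,0,4],
    [0,0,0],
    [0,0,-4],
    [0,0,-6]
  ],
  "grip": [2.5,2.5,2.5,2.5,2.5,2.5,2.5,2.5,3.3,4,4.8,5,5,5,5,5,5]
}}

```text
time: 29.85
tcp_pos: [0.5052, -0.0548, 0.1728]
tcp_rot: [179.8, 0.0, 92.5]
ft_force: [-0.4, -0.7, -0.2]
opening: 0.0497
```

Run:
```python
from h import *
f,P=tops('w11',.028,.04)
K,E=cal('side'); g,d=bot.grab_frame('side'); np.savez('side1.npz',f=g,d=d,K=K,E=E)
a=cv2.resize(f,(683,512))[:,:,::-1]; b=cv2.resize(g[150:290,210:330],None,fx=2.6,fy=2.6)[:,:,::-1]
save('side1',g[140:300,190:350],s=3.5)
plan([])
```

```text
top [ 0.505  -0.056   0.0334] circ [ 0.505  -0.0566  0.0151] slope [-0.001 -0.011] px [233, 161, 34, 34, 903]
top [ 0.5066 -0.1053  0.0333] circ [ 0.5071 -0.1062  0.0154] slope [ 0.008 -0.031] px [233, 214, 33, 32, 825]
top [ 0.5089 -0.1546  0.0332] circ [ 0.5087 -0.1557  0.0154] slope [ 0.003 -0.041] px [234, 263, 31, 30, 743]
top [ 0.511  -0.2032  0.0332] circ [ 0.5108 -0.2046  0.0156] slope [-0.   -0.05] px [235, 307, 30, 29, 684]
tcp [ 0.5058 -0.055   0.1726] rot [1.7976e+02 4.0000e-02 9.2470e+01] j [ 43.  32. -60. 108.  32.  59. -29.] t 29.95 F [ 0.9 -0.7 -1. ] op 0.0502
```

View pics/side1.png

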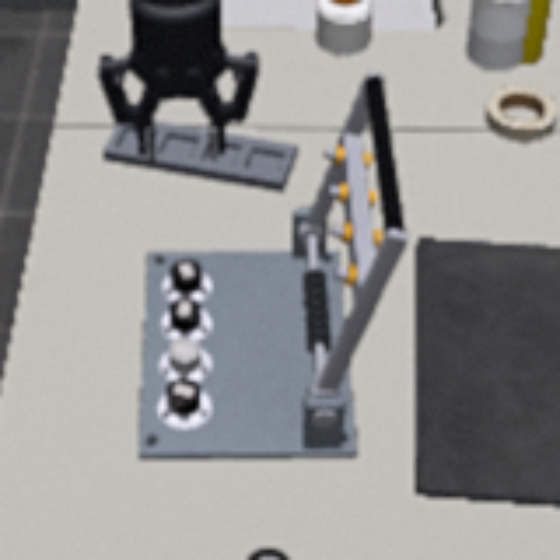

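The side picture shows all four mounts on their seats with the lever up, and the empty tray at (200,160). The wrist depth has all four tops at 33.3 mm and within about 1 mm of the seat centres. The lever is next, so I'll check the clearance above the handle and plan the hover.

```bash
cat >> h.py <<'E'
O=np.array([.50775,-.13025]); a=np.radians(2.33); ex=np.array([np.cos(a),np.sin(a)])
def hand(th,r=.19):
    """handle centre (world) at lever angle th rad"""
    b=th-np.radians(15); p=O+(.12-r*np.sin(b))*ex; return np.array([p[0],p[1],.055+r*np.cos(b)])
E
python3 - <<'E'
from h import *
for n in ('scene0','side0'):
    s=np.load(n+'.npz'); P=cloud(s['K'],s['E'],s['d'])
    m=(P[...,2]>.26)&(P[...,2]<.7)&(abs(P[...,1]+.12)<.2)&(P[...,0]>.5)&(P[...,0]<1.0)&(s['d']>0)
    q=P[m]; print(n,m.sum(),'min x',np.percentile(q[:,0],[0.5,5,50]) if m.sum() else '')
    m=(P[...,2]>.232)&(P[...,2]<.255)&(abs(P[...,1]+.12)<.13)&(P[...,0]>.6)&(P[...,0]<.74); q=P[m]; print('handle',np.percentile(q,[2,50,98],axis=0).round(4).tolist())
h=hand(0); print(h,hand(1.83))
plan([((.54,-.1,.33),92.3),((h[0],h[1],.33),92.3)])
E
```

```text
scene0 10356 min x [0.83486277 0.83984799 0.92267331]
handle [[0.6618, -0.2239, 0.233], [0.6701, -0.1181, 0.2428], [0.6813, -0.0212, 0.2489]]
side0 5050 min x [0.84055679 0.84257963 0.89358672]
handle [[0.6668, -0.2321, 0.2348], [0.6766, -0.1423, 0.2426], [0.687, -0.0285, 0.2469]]
[ 0.67678575 -0.12337217  0.23852591] [ 0.43780851 -0.13309582  0.05549319]
tcp [ 0.5058 -0.055   0.1726] rot [1.7976e+02 4.0000e-02 9.2470e+01] j [ 43.  32. -60. 108.  32.  59. -29.] t 29.95 F [ 0.9 -0.7 -1. ] op 0.0502
 travel [-4.65, 3.29, -15.72] ang [0.004, 0.001, 0.003]
 travel [-7.58, 16.86, -15.67] ang [0.004, 0.001, 0.003]
```

Emit:
{"name": "drive_tool", "arguments": {
  "angular": [
    [0,0,0],
    [0,0,0],
    [0,0,0],
    [0,0,0],
    [0,0,0],
    [0,0,0],
    [0,0,0],
    [0,0,0],
    [0,0,0]
  ],
  "travel": [
    [-1,0,-5],
    [-2,0,-10],
    [-4,2,-15],
    [-5,6,-15.7],
    [-6,11,-15.7],
    [-7.5,15,-15.7],
    [-7.6,16.9,-15.7],
    [-7.6,16.9,-15.7],
    [-7.6,16.9,-15.7]
  ],
  "grip": [5,5,5,5,5,5,5,5,5]
}}

```text
time: 31.08
tcp_pos: [0.676, -0.1236, 0.3265]
tcp_rot: [-179.9, -0.0, 92.5]
ft_force: [-0.3, -0.3, -0.5]
opening: 0.0502
```

Run:
```python
from h import *
K,E=cal('wrist'); f,d=bot.grab_frame('wrist'); save('w12',f)
P=cloud(K,E,d); m=(P[...,2]>.236)&(P[...,2]<.256)&(abs(P[...,0]-.677)<.03); q=P[m]
for y in (-.17,-.13,-.1,-.06):
    w=q[abs(q[:,1]-y)<.01]; print(y,len(w),np.percentile(w,[2,50,98],axis=0).round(4).tolist() if len(w) else '')
h=hand(0)
plan([((h[0],h[1],h[2]-.019),92.3)])
```

```text
-0.17 493 [[0.6722, -0.1797, 0.24], [0.6795, -0.1699, 0.2447], [0.6868, -0.1605, 0.2466]]
-0.13 572 [[0.6701, -0.1395, 0.24], [0.6776, -0.1296, 0.2446], [0.6851, -0.1203, 0.2467]]
-0.1 627 [[0.669, -0.1096, 0.2401], [0.6763, -0.0999, 0.2446], [0.6837, -0.0904, 0.2466]]
-0.06 721 [[0.6675, -0.0696, 0.2401], [0.6748, -0.0599, 0.2446], [0.6823, -0.0503, 0.2467]]
tcp [ 0.6759 -0.1239  0.3269] rot [-1.7998e+02  2.0000e-02  9.2500e+01] j [ 34.  40. -59.  64.  33.  92. -14.] t 31.12 F [0.2 0.4 0.4] op 0.05
 travel [0.05, 0.09, 10.74] ang [-0.0, 0.0, 0.004]
```

View pics/w12.png

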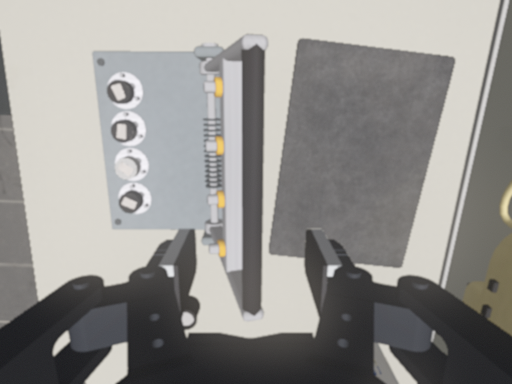

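The picture shows the bar at column 254, centred between the open fingers. Its measured centre of x 0.677, z 0.239 matches the model. I'll go down and grip it.

Emit:
{"name": "drive_tool", "arguments": {
  "angular": [
    [0,0,0.003],
    [0,0,0.003],
    [0,0,0.003],
    [0,0,0.003],
    [0,0,0.003],
    [0,0,0.003],
    [0,0,0.003],
    [0,0,0.003],
    [0,0,0.003],
    [0,0,0.003]
  ],
  "travel": [
    [0,0.12,4],
    [0,0.12,8],
    [0,0.12,10],
    [0,0.12,10.7],
    [0,0.12,10.7],
    [0,0.12,10.7],
    [0,0.12,10.7],
    [0,0.12,10.7],
    [0,0.12,10.7],
    [0,0.12,10.7]
  ],
  "grip": [5,5,5,5,4,3,2,1,1,1],
  "grip_force": 50
}}

```text
time: 32.38
tcp_pos: [0.6781, -0.1239, 0.2207]
tcp_rot: [179.9, 0.0, 92.3]
ft_force: [-1.8, -0.7, 6.1]
opening: 0.0145
```

Run:
```python
from h import *
off=np.array([0,0,-.019])
s=bot.sense(); b=np.degrees(0); 
print('err to model',s['tcp_pos']-(hand(0)+off))
plan([(hand(t)+off,92.3) for t in np.linspace(0,1.85,20)[1:]])
```

```text
err to model [ 0.0013114  -0.00054496  0.00118942]
tcp [ 0.6781 -0.1239  0.2207] rot [1.7995e+02 1.0000e-02 9.2290e+01] j [ 36.  44. -57.  76.  36.  79. -18.] t 32.38 F [-1.8 -0.7  6.1] op 0.0145
 travel [0.06, -1.94, -0.27] ang [0.001, 0.0, -0.0]
 travel [0.06, -3.77, -0.49] ang [0.001, 0.0, -0.0]
 travel [0.06, -5.62, -0.53] ang [0.001, 0.0, -0.0]
 travel [0.05, -7.47, -0.38] ang [0.001, 0.0, -0.0]
 travel [0.05, -9.29, -0.06] ang [0.001, 0.0, -0.0]
 travel [0.05, -11.07, 0.44] ang [0.001, 0.0, -0.0]
 travel [0.05, -12.79, 1.11] ang [0.001, 0.0, -0.0]
 travel [0.05, -14.44, 1.94] ang [0.001, 0.0, -0.0]
 travel [0.05, -16.0, 2.93] ang [0.001, 0.0, -0.0]
 travel [0.05, -17.46, 4.07] ang [0.001, 0.0, -0.0]
 travel [0.05, -18.8, 5.34] ang [0.001, 0.0, -0.0]
 travel [0.05, -20.01, 6.74] ang [0.001, 0.0, -0.0]
 travel [0.05, -21.08, 8.25] ang [0.001, 0.0, -0.0]
 travel [0.05, -22.0, 9.86] ang [0.001, 0.0, -0.0]
 travel [0.05, -22.76, 11.54] ang [0.001, 0.0, -0.0]
 travel [0.05, -23.35, 13.3] ang [0.001, 0.0, -0.0]
 travel [0.05, -23.76, 15.1] ang [0.001, 0.0, -0.0]
 travel [0.05, -24.0, 16.93] ang [0.001, 0.0, -0.0]
 travel [0.05, -24.06, 18.78] ang [0.001, 0.0, -0.0]
```

Emit:
{"name": "drive_tool", "arguments": {
  "angular": [
    [0,0,0],
    [0,0,0],
    [0,0,0],
    [0,0,0],
    [0,0,0],
    [0,0,0],
    [0,0,0],
    [0,0,0],
    [0,0,0]
  ],
  "travel": [
    [0,-1.0,-0.1],
    [0,-1.9,-0.2],
    [0,-3.75,-0.4],
    [0,-5.6,-0.45],
    [0,-7.4,-0.3],
    [0,-9.25,0],
    [0,-11.0,0.5],
    [0,-12.75,1.15],
    [0,-12.75,1.15]
  ],
  "grip": [1,1,1,1,1,1,1,1,1],
  "grip_force": 50
}}

```text
time: 33.5
tcp_pos: [0.5507, -0.1289, 0.2092]
tcp_rot: [179.9, 0.0, 92.3]
ft_force: [1.0, 0.9, 6.7]
opening: 0.0142
```

Run:
```python
from h import *
K,E=cal('side'); g,d=bot.grab_frame('side'); save('side2',g[120:300,190:370],s=3.3)
off=np.array([0,0,-.019])
s=bot.sense(); print('err to model',s['tcp_pos']-(hand(1.85*7/19)+off),s['torque'])
plan([(hand(t)+off,92.3) for t in np.linspace(0,1.85,20)[8:]])
```

```text
err to model [ 0.00089717 -0.00039353 -0.00013706] [ 0.12652488 -0.03593986  0.06493854]
tcp [ 0.5512 -0.1289  0.2094] rot [1.7988e+02 1.0000e-02 9.2290e+01] j [ 48.  35. -62.  97.  33.  68. -20.] t 33.55 F [-0.4  0.4  7.3] op 0.0145
 travel [0.04, -1.74, 0.82] ang [0.002, 0.0, -0.0]
 travel [0.04, -3.3, 1.81] ang [0.002, 0.0, -0.0]
 travel [0.04, -4.76, 2.94] ang [0.002, 0.0, -0.0]
 travel [0.04, -6.11, 4.21] ang [0.002, 0.0, -0.0]
 travel [0.04, -7.32, 5.61] ang [0.002, 0.0, -0.0]
 travel [0.04, -8.39, 7.12] ang [0.002, 0.0, -0.0]
 travel [0.04, -9.31, 8.72] ang [0.002, 0.0, -0.0]
 travel [0.04, -10.07, 10.41] ang [0.002, 0.0, -0.0]
 travel [0.04, -10.66, 12.16] ang [0.002, 0.0, -0.0]
 travel [0.04, -11.08, 13.96] ang [0.002, 0.0, -0.0]
 travel [0.04, -11.32, 15.79] ang [0.002, 0.0, -0.0]
 travel [0.04, -11.38, 17.64] ang [0.002, 0.0, -0.0]
```

View pics/side2.png

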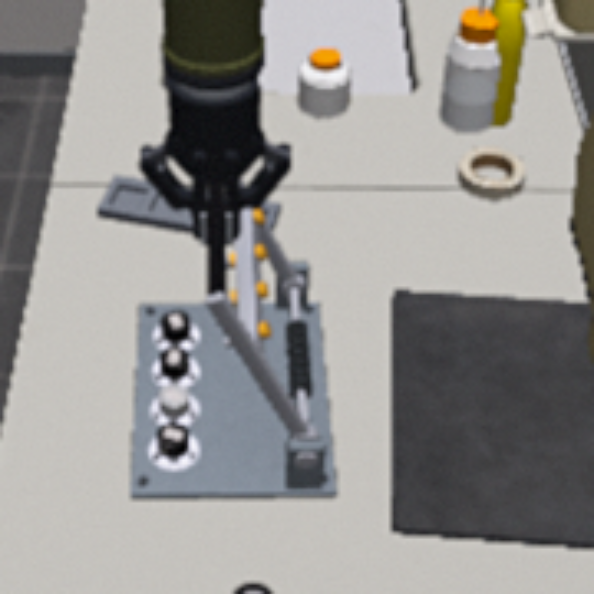

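The side picture shows the lever following, about 40° over, with the handle still in the fingers at (215,260). I'll continue down.

Emit:
{"name": "drive_tool", "arguments": {
  "angular": [
    [0,0,0],
    [0,0,0],
    [0,0,0],
    [0,0,0],
    [0,0,0],
    [0,0,0],
    [0,0,0],
    [0,0,0],
    [0,0,0],
    [0,0,0],
    [0,0,0],
    [0,0,0]
  ],
  "travel": [
    [0,-0.9,0.4],
    [0,-1.74,0.82],
    [0,-3.3,1.81],
    [0,-4.76,2.94],
    [0,-6.11,4.21],
    [0,-7.32,5.61],
    [0,-8.39,7.12],
    [0,-9.31,8.72],
    [0,-10.07,10.41],
    [0,-10.66,12.16],
    [0,-11.08,13.96],
    [0,-11.08,13.96]
  ],
  "grip": [1,1,1,1,1,1,1,1,1,1,1,1],
  "grip_force": 60
}}

```text
time: 35.05
tcp_pos: [0.4418, -0.1333, 0.0685]
tcp_rot: [179.8, -0.0, 92.3]
ft_force: [4.6, -0.1, 4.1]
opening: 0.014
```

Run:
```python
from h import *
off=np.array([0,0,-.019])
s=bot.sense(); print('err to model',s['tcp_pos']-(hand(1.85*17/19)+off))
plan([(hand(t)+off,92.3) for t in (1.70,1.75,1.8,1.83,1.85)])
```

```text
err to model [ 0.0010289  -0.00029345 -0.00098601]
tcp [ 0.4418 -0.1333  0.0685] rot [ 1.7982e+02 -5.0000e-02  9.2320e+01] j [ 50.  37. -55. 122.  44.  45. -32.] t 35.05 F [ 4.6 -0.1  4.1] op 0.014
 travel [0.03, -0.24, 0.74] ang [0.003, -0.001, 0.0]
 travel [0.03, -0.34, 1.68] ang [0.003, -0.001, 0.0]
 travel [0.03, -0.4, 2.63] ang [0.003, -0.001, 0.0]
 travel [0.03, -0.41, 3.2] ang [0.003, -0.001, 0.0]
 travel [0.03, -0.41, 3.58] ang [0.003, -0.001, 0.0]
```

Emit:
{"name": "drive_tool", "arguments": {
  "angular": [
    [0,0,0],
    [0,0,0],
    [0,0,0],
    [0,0,0],
    [0,0,0],
    [0,0,0],
    [0,0,0],
    [0,0,0],
    [0,0,0],
    [0,0,0]
  ],
  "travel": [
    [0,-0.15,0.5],
    [0,-0.25,1],
    [0,-0.32,1.5],
    [0,-0.37,2],
    [0,-0.4,2.4],
    [0,-0.4,2.8],
    [0,-0.4,3.1],
    [0,-0.4,3.4],
    [0,-0.4,3.6],
    [0,-0.4,3.6]
  ],
  "grip": [1,1,1,1,1,1,1,1,1,1],
  "grip_force": 70
}}

```text
time: 36.3
tcp_pos: [0.4383, -0.1334, 0.0337]
tcp_rot: [179.8, 0.0, 92.3]
ft_force: [3.4, 0.1, 11.1]
opening: 0.0137
```

Run:
```python
from h import *
K,E=cal('side'); g,d=bot.grab_frame('side'); save('side3',g[150:290,190:330],s=4.2)
np.savez('side3.npz',f=g,d=d,K=K,E=E)
P=cloud(K,E,d); Rm=np.array([[ex[0],ex[1]],[-ex[1],ex[0]]])
q=(P[...,:2]-O)@Rm.T
# right (near) lever arm: heights of the top surface vs press x
for x in (.0,.02,.04,.06,.08,.10):
    m=(abs(q[...,0]-x)<.006)&(q[...,1]<-.06)&(q[...,1]>-.125)&(P[...,2]>.035)&(P[...,2]<.2)
    print(x,m.sum(),np.percentile(P[m][:,2],[50,95]).round(4) if m.any() else '', np.median(q[m][:,1]) if m.any() else '')
print('err',bot.sense()['tcp_pos']-(hand(1.83)-[0,0,.019])); plan([])
```

```text
0.0 67 [0.0637 0.0732] -0.09224915289246152
0.02 20 [0.06   0.0643] -0.1074785485339799
0.04 20 [0.0589 0.0649] -0.10704580432060826
0.06 20 [0.0594 0.0655] -0.10717179837654867
0.08 23 [0.0593 0.0648] -0.10729106319377127
0.1 27 [0.0574 0.0661] -0.10766752566151432
err [ 0.00051748 -0.00035592 -0.00277866]
tcp [ 0.4383 -0.1335  0.0337] rot [1.7976e+02 2.0000e-02 9.2320e+01] j [ 47.  39. -52. 124.  50.  40. -36.] t 36.35 F [ 3.   1.  11.5] op 0.0137
```

View pics/side3.png

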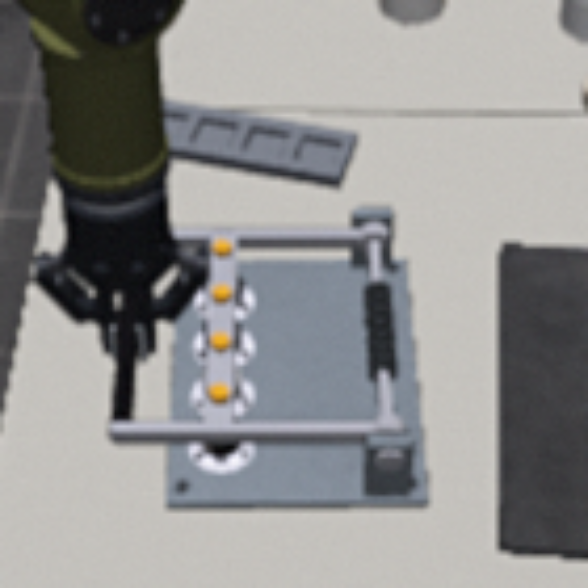

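The lever arms look level in the side picture, from (115,430) to (400,430). I'll press a little more to feel for the stop and to hold.

Emit:
{"name": "drive_tool", "arguments": {
  "angular": [
    [0,0,0],
    [0,0,0],
    [0,0,0],
    [0,0,0]
  ],
  "travel": [
    [0,0,0.15],
    [0,0,0.3],
    [0,0,0.3],
    [0,0,0.3]
  ],
  "grip": [1,1,1,1],
  "grip_force": 80
}}

```text
time: 36.85
tcp_pos: [0.4383, -0.1335, 0.031]
tcp_rot: [179.7, 0.0, 92.3]
ft_force: [1.6, 0.6, 16.2]
opening: 0.014
```

```bash
cat >> h.py <<'E'
Rm=np.array([[ex[0],ex[1]],[-ex[1],ex[0]]])
def lever(n='side'):
    K,E=cal(n); g,d=bot.grab_frame(n); P=cloud(K,E,d); q=(P[...,:2]-O)@Rm.T
    def top(x,y0,y1):
        m=(abs(q[...,0]-x)<.005)&(q[...,1]<y1)&(q[...,1]>y0)&(P[...,2]>.035)&(P[...,2]<.1); return (m.sum(),np.percentile(P[m][:,2],[50,80,95]).round(4).tolist()) if m.any() else None
    print('bar',[top(x,-.09,-.03) for x in (-.078,-.07,-.062)])
    print('arm',[top(x,-.115,-.095) for x in (-.06,-.04,.03,.06,.09)])
    return g
E
python3 - <<'E'
from h import *
lever(); lever('scene'); plan([])
E
```

```text
bar [(np.int64(17), [0.0583, 0.0604, 0.061]), (np.int64(46), [0.0608, 0.0621, 0.0638]), (np.int64(31), [0.0581, 0.0607, 0.0619])]
arm [(np.int64(18), [0.0589, 0.0612, 0.0629]), (np.int64(23), [0.0589, 0.0616, 0.0629]), (np.int64(15), [0.0606, 0.0631, 0.0651]), (np.int64(15), [0.0591, 0.0617, 0.0629]), (np.int64(16), [0.0594, 0.0613, 0.0616])]
bar [(np.int64(44), [0.061, 0.0647, 0.0669]), (np.int64(24), [0.0619, 0.0654, 0.0668]), (np.int64(3), [0.0593, 0.0599, 0.0602])]
arm [(np.int64(14), [0.0617, 0.0661, 0.0684]), (np.int64(13), [0.0622, 0.0631, 0.0647]), None, None, None]
tcp [ 0.4384 -0.1335  0.031 ] rot [1.7974e+02 4.0000e-02 9.2320e+01] j [ 47.  39. -51. 124.  50.  40. -37.] t 36.95 F [ 1.3 -0.4 15.5] op 0.0136
```

The bar top measures about 62 to 63 mm and the arms are level, so the lever is fully down and the bar has crept slightly in the grip. I'll hold for over a second with a firmer grip.

Emit:
{"name": "drive_tool", "arguments": {
  "angular": [
    [0,0,0],
    [0,0,0],
    [0,0,0],
    [0,0,0],
    [0,0,0],
    [0,0,0],
    [0,0,0],
    [0,0,0],
    [0,0,0],
    [0,0,0],
    [0,0,0],
    [0,0,0],
    [0,0,0],
    [0,0,0]
  ],
  "travel": [
    [0,0,0],
    [0,0,0],
    [0,0,0.15],
    [0,0,0.3],
    [0,0,0.45],
    [0,0,0.45],
    [0,0,0.45],
    [0,0,0.45],
    [0,0,0.45],
    [0,0,0.45],
    [0,0,0.45],
    [0,0,0.45],
    [0,0,0.45],
    [0,0,0.45]
  ],
  "grip": [1,1,1,1,1,1,1,1,1,1,1,1,1,1],
  "grip_force": 120
}}

```text
time: 38.7
tcp_pos: [0.4384, -0.1335, 0.0276]
tcp_rot: [179.7, 0.1, 92.3]
ft_force: [-3.7, -0.2, 34.8]
opening: 0.013
```

Run:
```python
from h import *
g=lever(); save('side4',g[150:290,190:330],s=4.2)
lever('scene')
plan([])
```

```text
bar [(np.int64(16), [0.0544, 0.0559, 0.0572]), (np.int64(49), [0.0571, 0.0587, 0.0596]), (np.int64(32), [0.0555, 0.0572, 0.0583])]
arm [(np.int64(15), [0.0566, 0.0594, 0.0626]), (np.int64(19), [0.0565, 0.0591, 0.0616]), (np.int64(18), [0.0564, 0.0604, 0.0612]), (np.int64(17), [0.057, 0.0598, 0.0614]), (np.int64(18), [0.0581, 0.0613, 0.0618])]
bar [(np.int64(45), [0.0571, 0.061, 0.0633]), (np.int64(26), [0.0581, 0.0604, 0.0628]), (np.int64(2), [0.055, 0.0554, 0.0556])]
arm [(np.int64(11), [0.0575, 0.0619, 0.0634]), (np.int64(9), [0.0579, 0.0604, 0.0614]), None, None, None]
tcp [ 0.4385 -0.1335  0.0277] rot [1.7969e+02 1.3000e-01 9.2340e+01] j [ 47.  40. -51. 124.  51.  40. -37.] t 38.8 F [-2.6 -1.2 33.9] op 0.0133
```

The force has risen to 35 N, against about 14 N from the springs, so the lever is on its stop. It was held down for over a second. Now I'll ease it back along the arc.

Run:
```python
from h import *
off=np.array([0,0,-.0245])
plan([(hand(t)+off,92.3) for t in np.arange(1.80,-.01,-.06)])
```

```text
tcp [ 0.4385 -0.1335  0.0277] rot [1.7969e+02 1.3000e-01 9.2340e+01] j [ 47.  40. -51. 124.  51.  40. -37.] t 38.8 F [-2.6 -1.2 33.9] op 0.0133
 travel [0.04, -0.05, -0.9] ang [0.005, 0.002, 0.001]
 travel [0.04, 0.03, -2.04] ang [0.005, 0.002, 0.001]
 travel [0.04, 0.17, -3.17] ang [0.005, 0.002, 0.001]
 travel [0.03, 0.39, -4.29] ang [0.005, 0.002, 0.001]
 travel [0.03, 0.67, -5.4] ang [0.005, 0.002, 0.001]
 travel [0.03, 1.01, -6.48] ang [0.005, 0.002, 0.001]
 travel [0.03, 1.42, -7.55] ang [0.005, 0.002, 0.001]
 travel [0.02, 1.89, -8.58] ang [0.005, 0.002, 0.001]
 travel [0.02, 2.43, -9.59] ang [0.005, 0.002, 0.001]
 travel [0.02, 3.02, -10.56] ang [0.005, 0.002, 0.001]
 travel [0.02, 3.67, -11.5] ang [0.005, 0.002, 0.001]
 travel [0.01, 4.38, -12.39] ang [0.005, 0.002, 0.001]
 travel [0.01, 5.14, -13.24] ang [0.005, 0.002, 0.001]
 travel [0.01, 5.95, -14.05] ang [0.005, 0.002, 0.001]
 travel [0.01, 6.8, -14.8] ang [0.005, 0.002, 0.001]
 travel [0.01, 7.7, -15.5] ang [0.005, 0.002, 0.001]
 travel [0.0, 8.64, -16.15] ang [0.005, 0.002, 0.001]
 travel [0.0, 9.61, -16.74] ang [0.005, 0.002, 0.001]
 travel [0.0, 10.62, -17.27] ang [0.005, 0.002, 0.001]
 travel [-0.0, 11.66, -17.74] ang [0.005, 0.002, 0.001]
 travel [-0.0, 12.73, -18.14] ang [0.005, 0.002, 0.001]
 travel [-0.0, 13.82, -18.48] ang [0.005, 0.002, 0.001]
 travel [-0.0, 14.92, -18.75] ang [0.005, 0.002, 0.001]
 travel [-0.0, 16.04, -18.96] ang [0.005, 0.002, 0.001]
 travel [-0.0, 17.17, -19.1] ang [0.005, 0.002, 0.001]
 travel [-0.01, 18.31, -19.17] ang [0.005, 0.002, 0.001]
 travel [-0.01, 19.45, -19.18] ang [0.005, 0.002, 0.001]
 travel [-0.01, 20.59, -19.11] ang [0.005, 0.002, 0.001]
 travel [-0.01, 21.72, -18.98] ang [0.005, 0.002, 0.001]
 travel [-0.01, 22.84, -18.78] ang [0.005, 0.002, 0.001]
 travel [-0.0, 23.95, -18.51] ang [0.005, 0.002, 0.001]
```

Emit:
{"name": "drive_tool", "arguments": {
  "angular": [
    [0,0,0],
    [0,0,0],
    [0,0,0],
    [0,0,0],
    [0,0,0],
    [0,0,0],
    [0,0,0],
    [0,0,0],
    [0,0,0],
    [0,0,0],
    [0,0,0],
    [0,0,0],
    [0,0,0],
    [0,0,0],
    [0,0,0],
    [0,0,0]
  ],
  "travel": [
    [0,-0.05,-0.4],
    [0,-0.05,-0.9],
    [0,0,-1.5],
    [0,0.03,-2.04],
    [0,0.17,-3.17],
    [0,0.4,-4.3],
    [0,0.67,-5.4],
    [0,1.0,-6.5],
    [0,1.4,-7.55],
    [0,1.9,-8.6],
    [0,2.4,-9.6],
    [0,3.0,-10.55],
    [0,3.65,-11.5],
    [0,4.4,-12.4],
    [0,5.15,-13.25],
    [0,5.15,-13.25]
  ],
  "grip": [1,1,1,1,1,1,1,1,1,1,1,1,1,1,1,1],
  "grip_force": 110
}}

```text
time: 40.8
tcp_pos: [0.4823, -0.1318, 0.1571]
tcp_rot: [-179.4, 0.1, 92.3]
ft_force: [-11.0, 2.0, 6.0]
opening: 0.0128
```

Run:
```python
from h import *
K,E=cal('side'); g,d=bot.grab_frame('side'); P=cloud(K,E,d); q=(P[...,:2]-O)@Rm.T
# bar points near side of gripper
m=(q[...,1]>-.085)&(q[...,1]<-.03)&(P[...,2]>.10)&(P[...,2]<.3)&(q[...,0]<.05)&(q[...,0]>-.12)
r=np.hypot(q[...,0]-.12,P[...,2]-.055); m&=(r>.175)&(r<.205)
ang=np.degrees(np.arctan2(.12-q[...,0][m],P[...,2][m]-.055))
print(m.sum(),'lever rad',np.radians(np.median(ang)+15),'bar',np.median(q[m],0),np.median(P[m][:,2]))
off=np.array([0,0,-.0245]); print('err',bot.sense()['tcp_pos']-hand(1.08)-off)
plan([(hand(t)+off,92.3) for t in (1.02,.9,.6,.3,0)])
```

```text
76 lever rad 1.11276110027239 bar [-0.02488193 -0.05608075] 0.18115456996198576
err [-0.00698738 -0.00078661 -0.00351918]
tcp [ 0.4821 -0.1318  0.1569] rot [-1.7935e+02  6.0000e-02  9.2290e+01] j [ 52.  33. -62. 110.  34.  59. -23.] t 40.85 F [-12.4   2.7   7.1] op 0.0134
 travel [0.05, 1.49, -1.18] ang [-0.011, 0.001, -0.0]
 travel [0.05, 3.22, -2.66] ang [-0.011, 0.001, -0.0]
 travel [0.05, 8.2, -5.38] ang [-0.011, 0.001, -0.0]
 travel [0.05, 13.77, -6.51] ang [-0.011, 0.001, -0.0]
 travel [0.06, 19.42, -5.94] ang [-0.011, 0.001, -0.0]
```

Emit:
{"name": "drive_tool", "arguments": {
  "angular": [
    [0,0,0],
    [0,0,0],
    [0,0,0]
  ],
  "travel": [
    [0,0,0],
    [0,0.4,-0.4],
    [0,0.8,-0.8]
  ],
  "grip": [1,1,1],
  "grip_force": 70
}}

```text
time: 41.22
tcp_pos: [0.4892, -0.1314, 0.1656]
tcp_rot: [-179.2, 0.1, 92.3]
ft_force: [-22.0, 1.3, 22.8]
opening: 0.0125
```

Emit:
{"name": "drive_tool", "arguments": {
  "angular": [
    [0,0,0],
    [0,0,0],
    [0,0,0]
  ],
  "travel": [
    [0,-0.1,-0.25],
    [0,0,-0.5],
    [0,0,-0.5]
  ],
  "grip": [1,1,1]
}}

```text
time: 41.6
tcp_pos: [0.4941, -0.1312, 0.1708]
tcp_rot: [-179.8, 0.0, 92.3]
ft_force: [-6.4, 2.7, 6.8]
opening: 0.013
```

```bash
cat >> h.py <<'E'
def arc():
    s=bot.sense(); t=s['tcp_pos']; x=.12-(t[:2]-O)@ex; z=np.sqrt(.19**2-x*x); R=Rn.from_euler('xyz',s['tcp_rot'],degrees=True).as_matrix()[:,2]
    print('off if on arc',z+.055-t[2],'lever',np.arctan2(x,z)+np.radians(15),'toolz',R.round(3))
    print('force radial out, tangential(to front/down)',[float(np.dot([s['ft_force'][:2]@ex,s['ft_force'][2]],v)) for v in ([-x/.19,z/.19],[-z/.19,-x/.19])])
E
python3 - <<'E'
from h import *
arc();plan([])
E
```

```text
off if on arc 0.019190802633248877 lever 1.042559440120339 toolz [-0.003 -0.    -1.   ]
force radial out, tangential(to front/down) [9.20347509182852, -0.31060806837367466]
tcp [ 0.4941 -0.1312  0.1708] rot [-1.7984e+02  1.0000e-02  9.2300e+01] j [ 52.  33. -62. 108.  34.  60. -22.] t 41.6 F [-6.4  2.7  6.8] op 0.013
```

Emit:
{"name": "drive_tool", "arguments": {
  "angular": [
    [0,0,0],
    [0,0,0],
    [0,0,0],
    [0,0,0],
    [0,0,0],
    [0,0,0],
    [0,0,0],
    [0,0,0],
    [0,0,0],
    [0,0,0],
    [0,0,0],
    [0,0,0]
  ],
  "travel": [
    [0,0.85,-0.8],
    [0,1.75,-1.5],
    [0,2.7,-2.15],
    [0,3.65,-2.75],
    [0,4.65,-3.27],
    [0,5.7,-3.74],
    [0,6.8,-4.15],
    [0,7.85,-4.48],
    [0,8.95,-4.75],
    [0,10.1,-4.96],
    [0,11.2,-5.1],
    [0,11.2,-5.1]
  ],
  "grip": [1,1,1,1,1,1,1,1,1,1,1,1]
}}

```text
time: 43.1
tcp_pos: [0.6085, -0.1266, 0.2243]
tcp_rot: [179.8, 0.0, 92.3]
ft_force: [-6.1, 0.6, 19.5]
opening: 0.0131
```

Run:
```python
from h import *
arc();
plan([(hand(t)-[0,0,.0185],92.3) for t in (.3,.24,.18,.12,.06,0)])
```

```text
off if on arc 0.019704693214523783 lever 0.36270799381016944 toolz [ 0.003 -0.001 -1.   ]
force radial out, tangential(to front/down) [20.031072142367552, 4.032834492701826]
tcp [ 0.6085 -0.1266  0.2243] rot [1.7984e+02 5.0000e-02 9.2290e+01] j [ 42.  38. -60.  87.  34.  74. -19.] t 43.1 F [-6.1  0.6 19.5] op 0.0131
 travel [0.05, 1.19, -0.2] ang [0.003, 0.001, -0.0]
 travel [0.05, 2.33, -0.21] ang [0.003, 0.001, -0.0]
 travel [0.05, 3.47, -0.14] ang [0.003, 0.001, -0.0]
 travel [0.05, 4.6, -0.01] ang [0.003, 0.001, -0.0]
 travel [0.05, 5.72, 0.18] ang [0.003, 0.001, -0.0]
 travel [0.05, 6.83, 0.45] ang [0.003, 0.001, -0.0]
```

Emit:
{"name": "drive_tool", "arguments": {
  "angular": [
    [0,0,0],
    [0,0,0],
    [0,0,0],
    [0,0,0],
    [0,0,0],
    [0,0,0],
    [0,0,0],
    [0,0,0],
    [0,0,0]
  ],
  "travel": [
    [0,0.5,-0.2],
    [0,1.15,-0.27],
    [0,2.3,-0.28],
    [0,3.4,-0.21],
    [0,4.55,-0.08],
    [0,5.65,0.12],
    [0,6.4,0.3],
    [0,6.9,0.4],
    [0,6.9,0.4]
  ],
  "grip": [1,1,1,1,1,1,1,1,1]
}}

```text
time: 44.22
tcp_pos: [0.6777, -0.1239, 0.2175]
tcp_rot: [179.9, -0.1, 92.2]
ft_force: [3.0, 1.6, 1.2]
opening: 0.0133
```

Run:
```python
from h import *
arc();
plan([(hand(t)-[0,0,.0185],92.3) for t in (.05,0)])
```

```text
off if on arc 0.020753483360497316 lever -0.004636973077817963 toolz [ 0.003  0.001 -1.   ]
force radial out, tangential(to front/down) [1.963817202019714, -2.6194210928863653]
tcp [ 0.6777 -0.1239  0.2175] rot [ 1.7985e+02 -6.0000e-02  9.2240e+01] j [ 36.  44. -57.  76.  36.  79. -18.] t 44.23 F [3.  1.6 1.2] op 0.0133
 travel [0.05, -1.01, -0.47] ang [0.003, -0.001, -0.001]
 travel [0.05, -0.08, -0.25] ang [0.003, -0.001, -0.001]
```

The lever is at rest. I'll release it slowly, lift, and move over the seats to check the mounts.

Emit:
{"name": "drive_tool", "arguments": {
  "angular": [
    [0,0,0],
    [0,0,0],
    [0,0,0],
    [0,0,0],
    [0,0,0],
    [0,0,0],
    [0,0,0],
    [0,0,0],
    [0,0,0],
    [0,0,0],
    [0,0,0],
    [0,0,0],
    [0,0,0],
    [0,0,0],
    [0,0,0]
  ],
  "travel": [
    [0,0,0],
    [0,0,0],
    [0,0,0],
    [0,0,0],
    [0,0,0],
    [0,0,-3],
    [0,0,-7],
    [0,0,-11],
    [0,-5,-11],
    [0,-11,-11],
    [1,-16,-9],
    [3,-17,-4],
    [7,-17,2],
    [7.5,-17,5],
    [7.5,-17,5]
  ],
  "grip": [1.6,2,2.6,3.5,5,5,5,5,5,5,5,5,5,5,5],
  "grip_force": 30
}}

```text
time: 46.1
tcp_pos: [0.5017, -0.0555, 0.1661]
tcp_rot: [-179.8, -0.0, 92.4]
ft_force: [-0.4, 0.1, 0.7]
opening: 0.0501
```

Run:
```python
from h import *
f,P=tops('w13',.028,.04); save('w13',f)
K,E=cal('side'); g,d=bot.grab_frame('side'); save('side5',g[110:310,170:370],s=3)
P=cloud(K,E,d);m=(P[...,2]>.232)&(P[...,2]<.255)&(abs(P[...,1]+.19)<.06)&(P[...,0]>.55)&(P[...,0]<.74); q=P[m]; print('handle',np.percentile(q,[2,50,98],axis=0).round(4).tolist())
plan([])
```

```text
top [ 0.5051 -0.056   0.0334] circ [ 0.5051 -0.0565  0.0153] slope [ 0.001 -0.015] px [238, 162, 35, 34, 950]
top [ 0.5066 -0.1052  0.0333] circ [ 0.5063 -0.1062  0.0154] slope [ 0.004 -0.037] px [238, 216, 33, 33, 860]
top [ 0.5091 -0.1545  0.0332] circ [ 0.5091 -0.1559  0.0155] slope [-0.    -0.047] px [239, 266, 32, 31, 781]
top [ 0.5107 -0.2021  0.0331] circ [ 0.511  -0.2043  0.0153] slope [-0.002 -0.057] px [239, 311, 31, 27, 665]
handle [[0.6711, -0.2316, 0.233], [0.6785, -0.1901, 0.243], [0.6882, -0.1338, 0.2463]]
tcp [ 0.5039 -0.0561  0.1687] rot [179.96  -0.    92.3 ] j [ 43.  32. -60. 108.  33.  59. -29.] t 46.2 F [-0.  -0.8  0.2] op 0.0498
```

View pics/side5.png

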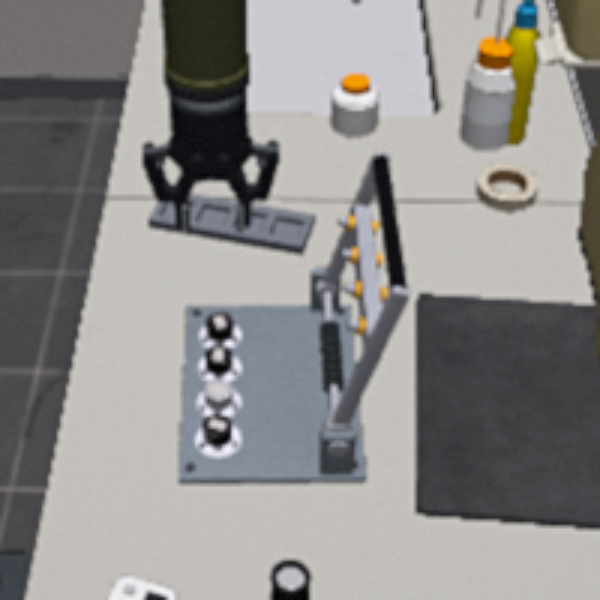

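The side picture shows the lever back at rest and all four mounts still on their seats. I'll pick the nearest mount and measure the empty pockets while holding it.

Run:
```python
from h import *
plan([((.5049,-.056,.0262),92.3),((.5049,-.056,.11),92.3),((.47,.06,.22),40),((.46,.155,.22),-14.1)])
```

```text
tcp [ 0.5039 -0.0561  0.1687] rot [179.96  -0.    92.3 ] j [ 43.  32. -60. 108.  33.  59. -29.] t 46.2 F [-0.  -0.8  0.2] op 0.0498
 travel [0.01, 0.09, 14.25] ang [0.001, -0.0, -0.0]
 travel [0.01, 0.09, 5.87] ang [0.001, -0.0, -0.0]
 travel [11.74, -2.92, -5.13] ang [0.001, -0.0, 0.913]
 travel [21.27, -3.54, -5.13] ang [0.001, -0.001, 1.857]
```

Emit:
{"name": "drive_tool", "arguments": {
  "angular": [
    [0,0,0],
    [0,0,0],
    [0,0,0],
    [0,0,0],
    [0,0,0],
    [0,0,0],
    [0,0,0],
    [0,0,0],
    [0,0,0],
    [0,0,0.18],
    [0,0,0.36],
    [0,0,0.54],
    [0,0,0.72],
    [0,0,0.9],
    [0,0,1.08],
    [0,0,1.26],
    [0,0,1.44],
    [0,0,1.62],
    [0,0,1.8],
    [0,0,1.857]
  ],
  "travel": [
    [0,0.09,5],
    [0,0.09,10],
    [0,0.09,13],
    [0,0.09,14.2],
    [0,0.09,14.25],
    [0,0.09,14.25],
    [0,0.09,14.25],
    [0,0.09,14.25],
    [0,0.09,11],
    [0,0.1,6],
    [1,0,1],
    [4,-1,-3],
    [8,-2,-5],
    [12,-2.9,-5.1],
    [15,-3.2,-5.1],
    [18,-3.5,-5.1],
    [21.2,-3.5,-5.1],
    [21.2,-3.5,-5.1],
    [21.2,-3.5,-5.1],
    [21.2,-3.5,-5.1]
  ],
  "grip": [5,5,5,5,5,2.5,2.5,2.5,2.5,2.5,2.5,2.5,2.5,2.5,2.5,2.5,2.5,2.5,2.5,2.5]
}}

```text
time: 48.7
tcp_pos: [0.4595, 0.1548, 0.2192]
tcp_rot: [-180.0, -0.0, -14.3]
ft_force: [0.5, 0.2, -1.0]
opening: 0.0281
```

Run:
```python
from h import *
K,E=cal('wrist'); f,d=bot.grab_frame('wrist'); save('w14',f,s=1.2); P=cloud(K,E,d); z=P[...,2]
b=np.radians(-14.1); u=np.array([np.cos(b),np.sin(b)]); v=np.array([-u[1],u[0]]); C=np.array([.5077,.1491])
q=(P[...,:2]-C); X=q@u; Y=q@v
tr=(z>.010)&(z<.0155)&(abs(X)<.12)&(abs(Y)<.05); print('tray top X',np.percentile(X[tr],[.5,99.5]).round(4),'Y',np.percentile(Y[tr],[1,99]).round(4))
for x in (-.072,-.024,.024,.072):
    m=(z<.008)&(z>.002)&(abs(X-x)<.021)&(abs(Y)<.021)
    if m.sum()>100: print(x,m.sum(),'X',np.percentile(X[m],[2,98]).round(4),'Y',np.percentile(Y[m],[2,98]).round(4),'z',np.median(z[m]).round(4))
held()
plan([])
```

```text
tray top X [-0.0988  0.0995] Y [-0.0319  0.0313]
-0.072 948 X [-0.0893 -0.0563] Y [-0.0178  0.0166] z 0.0045
-0.024 1072 X [-0.0413 -0.0074] Y [-0.0175  0.0167] z 0.0045
0.024 1186 X [0.0071 0.0411] Y [-0.0173  0.0169] z 0.0044
0.072 1329 X [0.0556 0.0895] Y [-0.017  0.017] z 0.0044
held off [-0. -0.] r 0.0166 ztop-tcp 0.006674614913299681 3325
tcp [0.4596 0.1547 0.2192] rot [-1.7999e+02 -3.0000e-02 -1.4100e+01] j [   4.   19.  -35.  107.   13.   57. -141.] t 48.8 F [-0.2  0.   0.4] op 0.0278
```

View pics/w14.png

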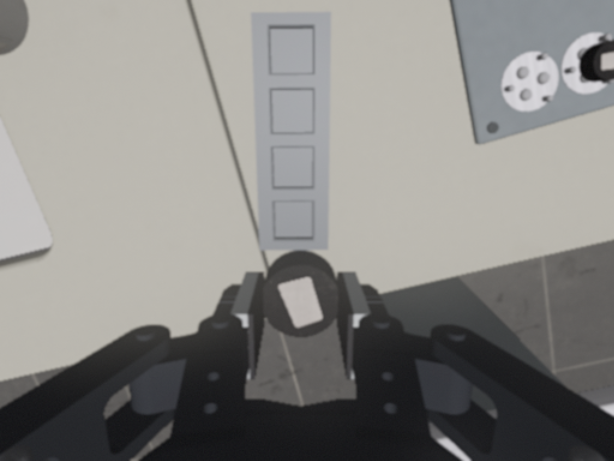

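The picture shows the four pockets empty at (291,50), (293,110), (293,167) and (293,219), and the mount held. The measured pocket centres match the given spacing to about 0.5 mm. I'll place this one in the nearest pocket.

Run:
```python
from h import *
plan([((.4379,.1666,.0157),-14.1),((.4379,.1666,.12),-14.1)])
```

```text
tcp [0.4596 0.1547 0.2192] rot [-1.7999e+02 -3.0000e-02 -1.4100e+01] j [   4.   19.  -35.  107.   13.   57. -141.] t 48.8 F [-0.2  0.   0.4] op 0.0278
 travel [-2.4, -0.62, 20.35] ang [-0.0, -0.001, -0.0]
 travel [-2.4, -0.62, 9.92] ang [-0.0, -0.001, -0.0]
```

Emit:
{"name": "drive_tool", "arguments": {
  "angular": [
    [0,0,0],
    [0,0,0],
    [0,0,0],
    [0,0,0],
    [0,0,0],
    [0,0,0],
    [0,0,0],
    [0,0,0],
    [0,0,0],
    [0,0,0],
    [0,0,0],
    [0,0,0],
    [0,0,0],
    [0,0,0],
    [0,0,0],
    [0,0,0],
    [0,0,0]
  ],
  "travel": [
    [-1,-0.3,5],
    [-2.4,-0.62,10],
    [-2.4,-0.62,15],
    [-2.4,-0.62,17.5],
    [-2.4,-0.62,19],
    [-2.4,-0.62,20],
    [-2.4,-0.62,20.35],
    [-2.4,-0.62,20.35],
    [-2.4,-0.62,20.35],
    [-2.4,-0.62,20.35],
    [-2.4,-0.62,20.35],
    [-2.4,-0.62,20.35],
    [-2.4,-0.62,20.35],
    [-2.4,-0.62,18.5],
    [-2.4,-0.62,14],
    [-2.4,-0.62,10],
    [-2.4,-0.62,9]
  ],
  "grip": [2.5,2.5,2.5,2.5,2.5,2.5,2.5,2.5,2.5,3.3,4,4.8,5,5,5,5,5]
}}

```text
time: 50.92
tcp_pos: [0.4391, 0.1668, 0.1308]
tcp_rot: [-179.9, -0.2, -14.1]
ft_force: [-0.5, -0.3, 0.1]
opening: 0.0498
```

Run:
```python
from h import *
tops('w15',.018,.035)
plan([((.47,.06,.20),40),((.5067,-.106,.12),92.3)])
```

```text
top [0.4383 0.1655 0.0225] circ [0.4376 0.1657 0.0153] slope [-0.014  0.004] px [233, 168, 38, 38, 1115]
tcp [0.439  0.1666 0.1307] rot [-179.91   -0.18  -14.13] j [  -0.   25.  -33.  117.   19.   44. -149.] t 50.98 F [ 0.2 -0.2  0.7] op 0.0501
 travel [5.63, 9.57, -6.93] ang [-0.0, -0.004, -0.945]
 travel [13.21, 24.79, 1.07] ang [0.002, -0.004, -1.858]
```

Emit:
{"name": "drive_tool", "arguments": {
  "angular": [
    [0,0,-0.18],
    [0,0,-0.36],
    [0,0,-0.54],
    [0,0,-0.72],
    [0,0,-0.9],
    [0,0,-1.08],
    [0,0,-1.26],
    [0,0,-1.44],
    [0,0,-1.62],
    [0,0,-1.8],
    [0,0,-1.858],
    [0,0,-1.858],
    [0,0,-1.858]
  ],
  "travel": [
    [0,0,-3],
    [1,2,-6],
    [3,5,-7],
    [5.6,9.5,-7],
    [7.5,13,-7],
    [9.5,17,-6],
    [11,20,-4],
    [12.5,23,-2],
    [13.2,24.8,0],
    [13.2,24.8,1],
    [13.2,24.8,1],
    [13.2,24.8,1],
    [13.2,24.8,1]
  ],
  "grip": [5,5,5,5,5,5,5,5,5,5,5,5,5]
}}

```text
time: 52.6
tcp_pos: [0.5054, -0.1063, 0.1181]
tcp_rot: [-180.0, -0.0, 92.3]
ft_force: [0.0, -0.3, -0.2]
opening: 0.0498
```

Run:
```python
from h import *
tops('w16',.028,.04)
plan([((.5068,-.106,.0262),92.3),((.5068,-.106,.12),92.3),((.48,.04,.20),40),((.4844,.1549,.11),-14.1)])
```

```text
top [ 0.5067 -0.1056  0.0334] circ [ 0.5068 -0.1063  0.0152] slope [-0.005 -0.018] px [232, 172, 42, 42, 1348]
top [ 0.5091 -0.1549  0.0333] circ [ 0.5094 -0.156   0.0155] slope [-0.001 -0.032] px [234, 237, 39, 38, 1197]
top [ 0.5108 -0.2032  0.0332] circ [ 0.5106 -0.2047  0.0155] slope [-0.    -0.053] px [234, 293, 38, 36, 1075]
tcp [ 0.5055 -0.1063  0.1184] rot [-1.7998e+02 -1.0000e-02  9.2300e+01] j [ 46.  37. -59. 111.  39.  55. -29.] t 52.65 F [ 0.1 -0.7 -0.4] op 0.0499
 travel [0.02, 0.13, 9.22] ang [-0.0, -0.0, -0.0]
 travel [0.02, 0.13, -0.16] ang [-0.0, -0.0, -0.0]
 travel [14.72, -1.97, -8.16] ang [-0.0, 0.0, 0.913]
 travel [26.18, -1.07, 0.84] ang [-0.0, 0.0, 1.857]
```

Emit:
{"name": "drive_tool", "arguments": {
  "angular": [
    [0,0,0],
    [0,0,0],
    [0,0,0],
    [0,0,0],
    [0,0,0],
    [0,0,0],
    [0,0,0],
    [0,0,0],
    [0,0,0.1],
    [0,0,0.28],
    [0,0,0.46],
    [0,0,0.64],
    [0,0,0.82],
    [0,0,1.0],
    [0,0,1.18],
    [0,0,1.36],
    [0,0,1.54],
    [0,0,1.72],
    [0,0,1.857],
    [0,0,1.857]
  ],
  "travel": [
    [0,0.13,4],
    [0,0.13,7.5],
    [0,0.13,9],
    [0,0.13,9.2],
    [0,0.13,9.2],
    [0,0.13,9.2],
    [0,0.13,9.2],
    [0,0.13,9.2],
    [0,0.1,6],
    [0.5,0,1],
    [3,-0.3,-4],
    [7,-1,-7],
    [11,-1.6,-8],
    [14.7,-2,-8],
    [18,-1.8,-7],
    [21.5,-1.5,-5],
    [25,-1.2,-3],
    [26.2,-1.07,-1],
    [26.2,-1.07,0.8],
    [26.2,-1.07,0.8]
  ],
  "grip": [5,5,5,5,5,2.5,2.5,2.5,2.5,2.5,2.5,2.5,2.5,2.5,2.5,2.5,2.5,2.5,2.5,2.5]
}}

```text
time: 55.15
tcp_pos: [0.4832, 0.1549, 0.1099]
tcp_rot: [179.9, 0.1, -13.9]
ft_force: [0.4, 1.1, -0.2]
opening: 0.0279
```

Run:
```python
from h import *
held(); held()
plan([((.4844,.1549,.0157),-14.1),((.4844,.1549,.12),-14.1)])
```

```text
held off [ 0.0001 -0.0001] r 0.0165 ztop-tcp 0.004859442117045795 2919
held off [-0.0001  0.    ] r 0.0164 ztop-tcp 0.0051170892091118025 3116
tcp [0.4843 0.155  0.1112] rot [-1.7999e+02 -1.0000e-02 -1.3870e+01] j [   0.   29.  -30.  112.   21.   44. -146.] t 55.25 F [-0.4  0.2  1. ] op 0.0281
 travel [0.01, 0.01, 9.55] ang [-0.0, -0.0, 0.004]
 travel [0.01, 0.01, -0.88] ang [-0.0, -0.0, 0.004]
```

Emit:
{"name": "drive_tool", "arguments": {
  "angular": [
    [0,0,0.004],
    [0,0,0.004],
    [0,0,0.004],
    [0,0,0.004],
    [0,0,0.004],
    [0,0,0.004],
    [0,0,0.004],
    [0,0,0.004],
    [0,0,0.004],
    [0,0,0.004],
    [0,0,0.004],
    [0,0,0.004],
    [0,0,0.004],
    [0,0,0.004],
    [0,0,0.004],
    [0,0,0.004]
  ],
  "travel": [
    [0,0,4],
    [0,0,6.5],
    [0,0,8],
    [0,0,9],
    [0,0,9.5],
    [0,0,9.5],
    [0,0,9.5],
    [0,0,9.5],
    [0,0,9.5],
    [0,0,9.5],
    [0,0,9.5],
    [0,0,8],
    [0,0,4],
    [0,0,0],
    [0,0,-1],
    [0,0,-1]
  ],
  "grip": [2.5,2.5,2.5,2.5,2.5,2.5,2.5,3.3,4,4.8,5,5,5,5,5,5]
}}

```text
time: 57.25
tcp_pos: [0.4845, 0.1549, 0.1215]
tcp_rot: [-180.0, -0.1, -14.3]
ft_force: [-0.6, 0.1, -0.7]
opening: 0.0501
```

Run:
```python
from h import *
tops('w17',.018,.035)
plan([((.48,.04,.20),40),((.509,-.1557,.12),92.3)])
```

```text
top [0.4854 0.1539 0.0225] circ [0.4848 0.1541 0.0151] slope [-0.013  0.002] px [231, 168, 39, 39, 1199]
top [0.4388 0.1653 0.0225] circ [0.4377 0.1654 0.0155] slope [-0.026  0.006] px [233, 228, 37, 36, 1067]
tcp [0.484  0.1546 0.1206] rot [179.98  -0.   -14.3 ] j [   1.   28.  -31.  112.   20.   45. -146.] t 57.3 F [0.6 0.5 0. ] op 0.0497
 travel [2.44, 11.2, -7.94] ang [0.0, 0.0, -0.948]
 travel [10.08, 29.45, 0.07] ang [0.0, 0.0, -1.861]
```

Emit:
{"name": "drive_tool", "arguments": {
  "angular": [
    [0,0,-0.18],
    [0,0,-0.36],
    [0,0,-0.54],
    [0,0,-0.72],
    [0,0,-0.9],
    [0,0,-1.08],
    [0,0,-1.26],
    [0,0,-1.44],
    [0,0,-1.62],
    [0,0,-1.8],
    [0,0,-1.861],
    [0,0,-1.861],
    [0,0,-1.861]
  ],
  "travel": [
    [0,1,-4],
    [1,4,-7],
    [2,8,-8],
    [3,12,-8],
    [4.5,16,-8],
    [6,20,-7],
    [8,24,-5],
    [9.5,27.5,-3],
    [10.1,29.45,-1],
    [10.1,29.45,0],
    [10.1,29.45,0],
    [10.1,29.45,0],
    [10.1,29.45,0]
  ],
  "grip": [5,5,5,5,5,5,5,5,5,5,5,5,5]
}}

```text
time: 58.92
tcp_pos: [0.5092, -0.1552, 0.1201]
tcp_rot: [-179.9, -0.0, 92.3]
ft_force: [-0.6, 0.5, -0.7]
opening: 0.05
```

Run:
```python
from h import *
tops('w18',.028,.04)
plan([((.509,-.1557,.0262),92.3),((.509,-.1557,.12),92.3),((.50,.01,.20),40),((.531,.1433,.11),-14.1)])
```

```text
top [ 0.5091 -0.1554  0.0334] circ [ 0.5091 -0.1561  0.0152] slope [ 0.002 -0.02 ] px [230, 173, 41, 41, 1322]
top [ 0.5109 -0.2037  0.0332] circ [ 0.511  -0.2048  0.0152] slope [ 0.003 -0.044] px [231, 235, 39, 38, 1186]
tcp [ 0.5093 -0.1552  0.1204] rot [-1.7997e+02 -1.0000e-02  9.2300e+01] j [ 50.  38. -58. 108.  39.  56. -23.] t 58.98 F [-0.7 -0.4 -0.2] op 0.0502
 travel [-0.05, -0.03, 9.42] ang [-0.001, -0.0, -0.0]
 travel [-0.05, -0.03, 0.04] ang [-0.001, -0.0, -0.0]
 travel [16.55, -0.27, -7.96] ang [-0.001, 0.0, 0.913]
 travel [29.74, 3.36, 1.04] ang [-0.001, 0.0, 1.857]
```

Emit:
{"name": "drive_tool", "arguments": {
  "angular": [
    [0,0,0],
    [0,0,0],
    [0,0,0],
    [0,0,0],
    [0,0,0],
    [0,0,0],
    [0,0,0],
    [0,0,0],
    [0,0,0.1],
    [0,0,0.28],
    [0,0,0.46],
    [0,0,0.64],
    [0,0,0.82],
    [0,0,1.0],
    [0,0,1.18],
    [0,0,1.36],
    [0,0,1.54],
    [0,0,1.72],
    [0,0,1.857],
    [0,0,1.857]
  ],
  "travel": [
    [-0.05,0,4],
    [-0.05,0,7.5],
    [-0.05,0,9],
    [-0.05,0,9.4],
    [-0.05,0,9.4],
    [-0.05,0,9.4],
    [-0.05,0,9.4],
    [-0.05,0,9.4],
    [0,0,6],
    [1,0,1],
    [4,0,-4],
    [8,-0.1,-7],
    [12,-0.2,-8],
    [16.5,-0.3,-8],
    [20.5,0.5,-7],
    [24.5,1.5,-5],
    [28,2.7,-3],
    [29.75,3.35,-1],
    [29.75,3.35,1],
    [29.75,3.35,1]
  ],
  "grip": [5,5,5,5,5,2.5,2.5,2.5,2.5,2.5,2.5,2.5,2.5,2.5,2.5,2.5,2.5,2.5,2.5,2.5]
}}

```text
time: 61.48
tcp_pos: [0.5296, 0.1432, 0.1096]
tcp_rot: [179.9, 0.1, -13.9]
ft_force: [-0.1, -0.1, 0.8]
opening: 0.0274
```

Run:
```python
from h import *
held(); held()
plan([((.531,.1433,.0157),-14.1),((.531,.1433,.12),-14.1)])
```

```text
held off [ 0.0002 -0.0002] r 0.0165 ztop-tcp 0.00473312058101906 2775
held off [0. 0.] r 0.0165 ztop-tcp 0.004999641174949526 3036
tcp [0.5308 0.1432 0.1112] rot [-1.800e+02 -1.000e-02 -1.387e+01] j [   1.   32.  -29.  106.   20.   47. -142.] t 61.58 F [-0.5 -0.8 -0.8] op 0.0279
 travel [0.02, -0.01, 9.55] ang [-0.0, -0.0, 0.004]
 travel [0.02, -0.01, -0.88] ang [-0.0, -0.0, 0.004]
```

Emit:
{"name": "drive_tool", "arguments": {
  "angular": [
    [0,0,0.004],
    [0,0,0.004],
    [0,0,0.004],
    [0,0,0.004],
    [0,0,0.004],
    [0,0,0.004],
    [0,0,0.004],
    [0,0,0.004],
    [0,0,0.004],
    [0,0,0.004],
    [0,0,0.004],
    [0,0,0.004],
    [0,0,0.004],
    [0,0,0.004],
    [0,0,0.004],
    [0,0,0.004]
  ],
  "travel": [
    [0,0,4],
    [0,0,6.5],
    [0,0,8],
    [0,0,9],
    [0,0,9.5],
    [0,0,9.5],
    [0,0,9.5],
    [0,0,9.5],
    [0,0,9.5],
    [0,0,9.5],
    [0,0,9.5],
    [0,0,8],
    [0,0,4],
    [0,0,0],
    [0,0,-1],
    [0,0,-1]
  ],
  "grip": [2.5,2.5,2.5,2.5,2.5,2.5,2.5,3.3,4,4.8,5,5,5,5,5,5]
}}

```text
time: 63.58
tcp_pos: [0.5311, 0.1432, 0.1216]
tcp_rot: [-180.0, -0.1, -14.3]
ft_force: [-0.4, -0.4, 1.0]
opening: 0.0498
```

Run:
```python
from h import *
tops('w19',.018,.035)
plan([((.50,.01,.20),40),((.5108,-.205,.12),92.3)])
```

```text
top [ 0.6162 -0.0033  0.0265] circ [ 0.6169 -0.0054  0.0113] slope [-0.08   0.115] px [425, 0, 21, 32, 457]
top [0.5317 0.1423 0.0225] circ [0.5311 0.1424 0.0151] slope [-0.01   0.003] px [231, 169, 40, 38, 1184]
top [0.486  0.1538 0.0224] circ [0.4853 0.1541 0.0154] slope [-0.028  0.003] px [232, 227, 38, 36, 1074]
top [0.4391 0.1652 0.0224] circ [0.4379 0.1653 0.0153] slope [-0.036  0.013] px [234, 281, 35, 34, 956]
tcp [0.5305 0.1429 0.1205] rot [179.98   0.   -14.29] j [   2.   31.  -30.  106.   20.   48. -142.] t 63.62 F [-0.4  1.2 -0.8] op 0.0499
 travel [0.33, 13.64, -7.94] ang [0.0, 0.0, -0.948]
 travel [6.68, 34.2, 0.07] ang [0.0, 0.0, -1.86]
```

Emit:
{"name": "drive_tool", "arguments": {
  "angular": [
    [0,0,-0.18],
    [0,0,-0.36],
    [0,0,-0.54],
    [0,0,-0.72],
    [0,0,-0.9],
    [0,0,-1.08],
    [0,0,-1.26],
    [0,0,-1.44],
    [0,0,-1.62],
    [0,0,-1.8],
    [0,0,-1.86],
    [0,0,-1.86],
    [0,0,-1.86]
  ],
  "travel": [
    [0,1,-4],
    [0,5,-7],
    [0,9,-8],
    [0.3,13.5,-8],
    [1,18,-8],
    [2.5,23,-7],
    [4,27,-5],
    [5.5,31,-3],
    [6.7,34.2,-1],
    [6.7,34.2,0],
    [6.7,34.2,0],
    [6.7,34.2,0],
    [6.7,34.2,0]
  ],
  "grip": [5,5,5,5,5,5,5,5,5,5,5,5,5]
}}

```text
time: 65.25
tcp_pos: [0.5111, -0.2045, 0.1201]
tcp_rot: [-180.0, -0.0, 92.2]
ft_force: [-0.5, 0.1, 0.3]
opening: 0.05
```

Run:
```python
from h import *
tops('w20',.028,.04)
plan([((.5109,-.205,.0262),92.3),((.5109,-.205,.12),92.3),((.52,-.03,.20),40),((.5775,.1316,.11),-14.1)])
```

```text
top [ 0.5108 -0.2043  0.0333] circ [ 0.5109 -0.205   0.0151] slope [-0.005 -0.021] px [230, 172, 41, 41, 1326]
tcp [ 0.5112 -0.2045  0.1204] rot [-1.7997e+02 -1.0000e-02  9.2250e+01] j [ 54.  39. -57. 106.  39.  58. -17.] t 65.3 F [-0.6  1.3  0.4] op 0.0499
 travel [-0.05, -0.02, 9.42] ang [-0.001, -0.0, -0.001]
 travel [-0.05, -0.03, 0.04] ang [-0.001, -0.0, -0.001]
 travel [17.4, 1.56, -7.96] ang [-0.001, 0.0, 0.912]
 travel [33.32, 7.95, 1.04] ang [-0.001, 0.0, 1.856]
```

Emit:
{"name": "drive_tool", "arguments": {
  "angular": [
    [0,0,0],
    [0,0,0],
    [0,0,0],
    [0,0,0],
    [0,0,0],
    [0,0,0],
    [0,0,0],
    [0,0,0],
    [0,0,0.1],
    [0,0,0.28],
    [0,0,0.46],
    [0,0,0.64],
    [0,0,0.82],
    [0,0,1.0],
    [0,0,1.18],
    [0,0,1.36],
    [0,0,1.54],
    [0,0,1.72],
    [0,0,1.856],
    [0,0,1.856]
  ],
  "travel": [
    [-0.05,0,4],
    [-0.05,0,7.5],
    [-0.05,0,9],
    [-0.05,0,9.4],
    [-0.05,0,9.4],
    [-0.05,0,9.4],
    [-0.05,0,9.4],
    [-0.05,0,9.4],
    [0,0,6],
    [1,0,1],
    [4,0,-4],
    [8.5,0.3,-7],
    [13,0.8,-8],
    [17.5,1.5,-8],
    [22,2.5,-7],
    [26.5,4,-5],
    [31,6.5,-3],
    [33.3,7.95,-1],
    [33.3,7.95,1],
    [33.3,7.95,1]
  ],
  "grip": [5,5,5,5,5,2.5,2.5,2.5,2.5,2.5,2.5,2.5,2.5,2.5,2.5,2.5,2.5,2.5,2.5,2.5]
}}

```text
time: 67.8
tcp_pos: [0.5762, 0.1312, 0.1094]
tcp_rot: [179.9, 0.2, -13.9]
ft_force: [0.0, -0.8, 0.6]
opening: 0.0277
```

Run:
```python
from h import *
held(); held()
plan([((.5775,.1316,.0157),-14.1),((.5775,.1316,.12),-14.1)])
```

```text
held off [-0.0001 -0.0001] r 0.0165 ztop-tcp 0.004605386333793343 2421
held off [-0.     -0.0001] r 0.0165 ztop-tcp 0.004882130727208792 2922
tcp [0.5774 0.131  0.1112] rot [ 1.7999e+02 -1.0000e-02 -1.3880e+01] j [   2.   35.  -28.  100.   20.   50. -138.] t 67.9 F [0.  0.9 0.3] op 0.0279
 travel [-0.01, -0.06, 9.55] ang [0.0, -0.0, 0.004]
 travel [-0.01, -0.06, -0.88] ang [0.0, -0.0, 0.004]
```

Emit:
{"name": "drive_tool", "arguments": {
  "angular": [
    [0,0,0.004],
    [0,0,0.004],
    [0,0,0.004],
    [0,0,0.004],
    [0,0,0.004],
    [0,0,0.004],
    [0,0,0.004],
    [0,0,0.004],
    [0,0,0.004],
    [0,0,0.004],
    [0,0,0.004],
    [0,0,0.004],
    [0,0,0.004],
    [0,0,0.004],
    [0,0,0.004],
    [0,0,0.004],
    [0,0,0.004],
    [0,0,0.004]
  ],
  "travel": [
    [0,-0.06,4],
    [0,-0.06,6.5],
    [0,-0.06,8],
    [0,-0.06,9],
    [0,-0.06,9.5],
    [0,-0.06,9.5],
    [0,-0.06,9.5],
    [0,-0.06,9.5],
    [0,-0.06,9.5],
    [0,-0.06,9.5],
    [0,-0.06,9.5],
    [0,-0.06,8],
    [0,-0.06,4],
    [0,-0.06,0],
    [-2,-0.06,-5],
    [-5,0,-10],
    [-6,0,-12],
    [-6,0,-12]
  ],
  "grip": [2.5,2.5,2.5,2.5,2.5,2.5,2.5,3.3,4,4.8,5,5,5,5,5,5,5,5]
}}

```text
time: 70.15
tcp_pos: [0.5196, 0.1461, 0.2326]
tcp_rot: [-179.9, -0.2, -14.3]
ft_force: [0.5, 0.1, -0.3]
opening: 0.05
```

Run:
```python
from h import *
f,P=tops('w21',.018,.035); save('w21',f)
f,d=bot.grab_frame('side'); save('side6',f[130:320,170:430],s=3)
s=cal('side'); P=cloud(*s,d);m=(P[...,2]>.232)&(P[...,2]<.255)&(abs(P[...,1]+.12)<.1)&(P[...,0]>.55)&(P[...,0]<.74); q=P[m]; print('handle',np.percentile(q,[2,50,98],axis=0).round(4).tolist())
plan([])
```

```text
top [ 0.6219 -0.0032  0.0266] circ [ 0.6223 -0.0053  0.0164] slope [-0.016  1.11 ] px [369, 5, 12, 37, 234]
top [0.659  0.3387 0.0267] circ [0.6641 0.3563 0.0319] slope [-0.022 -0.062] px [11, 43, 30, 66, 638]
top [0.5784 0.1306 0.0225] circ [0.5782 0.1307 0.0149] slope [-0.002 -0.   ] px [236, 90, 29, 29, 664]
top [0.5314 0.1422 0.0225] circ [0.531  0.1422 0.015 ] slope [-0.011  0.002] px [237, 137, 28, 28, 614]
top [0.4853 0.1537 0.0225] circ [0.4849 0.1539 0.0152] slope [-0.014  0.002] px [238, 180, 27, 27, 564]
top [0.4387 0.1651 0.0224] circ [0.4379 0.1652 0.0153] slope [-0.032 -0.001] px [239, 221, 26, 25, 517]
handle [[0.6668, -0.2157, 0.2349], [0.6762, -0.1282, 0.2428], [0.6864, -0.0266, 0.2463]]
tcp [0.5194 0.1449 0.2298] rot [ 1.7995e+02  3.0000e-02 -1.4320e+01] j [   4.   23.  -32.   99.   14.   62. -137.] t 70.25 F [ 0.8  0.1 -0.1] op 0.05
```

View pics/side6.png

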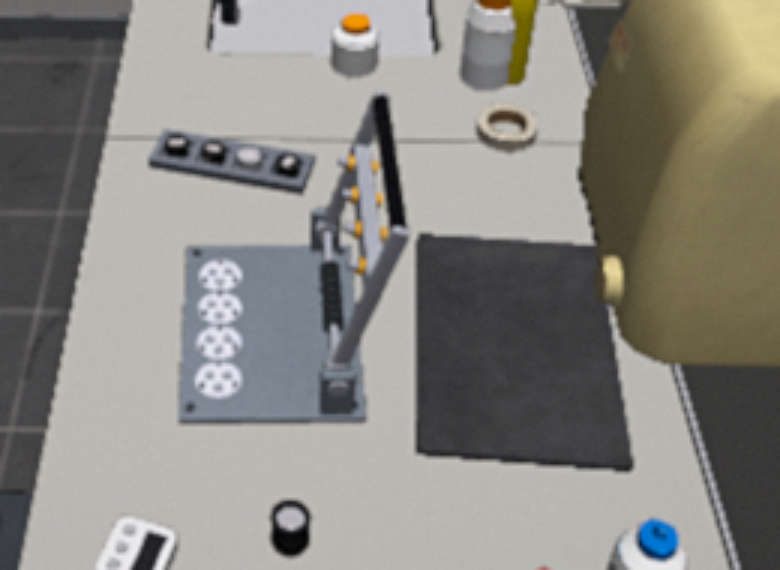

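View pics/w21.png

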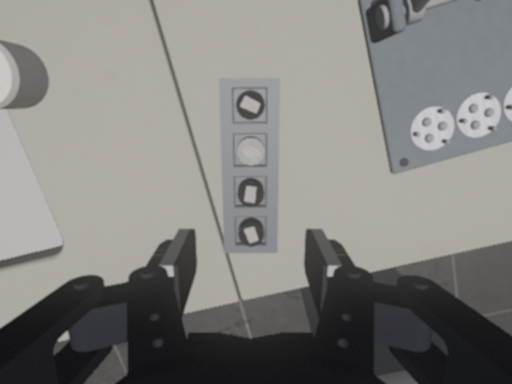

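Both pictures show all four mounts in the pockets, at (250,104), (250,150), (250,192) and (250,232) in the wrist view. Their tops are at 22.5 mm, as at the start. The seats are empty, the lever is up, and the loupe, timer and jar have not moved. Handing in.

Run:
```python
from h import *
print(bot.hand_in())
```

```text
the job is handed in; nothing more can be done
None
```

I carried all four mounts from the tray to the press seats, worked the lever, returned every mount to a pocket, and handed the job in at about 70 s. No verdict was reported.

**Mounts on the seats:** After placing and again after the press stroke, every mount's top was within 1 to 1.5 mm of its seat centre. The tops read 33.1 to 33.4 mm against the expected 34; the same camera read the tray mounts 0.5 mm low too. Measured slope was 0.01 to 0.02 from close up. From farther away it read up to about 0.057, close to the 0.06 limit; I take that as depth error, because it grew with distance from the camera.

**Lever:** I gripped it, pulled it to the stop, and held it there for over a second. The force reached 35 N against roughly 14 N expected from the springs, and the arms lay level. I then eased it back along its arc to rest and released it slowly.

**Final state:** All four mounts are upright in the pockets with tops at 22.5 mm, as at the start, and about 1 to 1.5 mm off the pocket centres. The handle is back in its starting position. The loupe, timer and jar look unmoved in the pictures; I did not measure them again.

**What disagreed:**
- The bar seemed to creep a few millimetres in the grip on the way down, so my first return path was slightly off the arc. That gave up to about 32 N along the lever before I corrected it.
- I could not read the lever angle directly. "Fully down" rests on the camera depth and the rise in force.
- I could not measure the punch force on each mount either.

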